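Pack the loose sockets into the tin by lantern light

TASK

Pack the socket kit away by lantern light: first press the lantern's top plunger fully down to switch it on, let it up, and then set the lantern's dimmer lever straight up (half brightness). Then gather every socket lying loose on the rack onto the white tray beside those already there, with the tray still on its cork mat, and when all are on it, lift it by its handle and tip it over the open end so that they all slide into the open tin (one that falls aside goes in by way of the tray too). Last, set the empty tray back flat on the middle of the cork mat and press the plunger fully down once more to switch the lantern off, leaving the lever upright and everything else where it stands.

Things in the scene. Friction and masses are not known exactly. Their poses are not given: they have to be found in the camera images.
- socket1: stubby steel hex socket: a hexagonal prism 28 mm across flats (32 over corners), 22 mm high, 40 g, standing on end at the start on the tray, behind the handle. Origin at its centre; z along the prism, flats face its x axis and that turned by 60 and 120 deg. All seven are alike
- socket2: stubby steel hex socket: a hexagonal prism 28 mm across flats (32 over corners), 22 mm high, 40 g, standing on end at the start on the tray, behind the handle. Origin at its centre; z along the prism, flats face its x axis and that turned by 60 and 120 deg. All seven are alike
- socket3: stubby steel hex socket: a hexagonal prism 28 mm across flats (32 over corners), 22 mm high, 40 g, standing on end at the start on the tray, behind the handle. Origin at its centre; z along the prism, flats face its x axis and that turned by 60 and 120 deg. All seven are alike
- socket4: stubby steel hex socket: a hexagonal prism 28 mm across flats (32 over corners), 22 mm high, 40 g, standing on end at the start loose on the rack; may be absent. Origin at its centre; z along the prism, flats face its x axis and that turned by 60 and 120 deg. All seven are alike
- socket5: stubby steel hex socket: a hexagonal prism 28 mm across flats (32 over corners), 22 mm high, 40 g, standing on end at the start loose on the rack; may be absent. Origin at its centre; z along the prism, flats face its x axis and that turned by 60 and 120 deg. All seven are alike
- socket6: stubby steel hex socket: a hexagonal prism 28 mm across flats (32 over corners), 22 mm high, 40 g, standing on end at the start loose on the rack; may be absent. Origin at its centre; z along the prism, flats face its x axis and that turned by 60 and 120 deg. All seven are alike
- socket7: stubby steel hex socket: a hexagonal prism 28 mm across flats (32 over corners), 22 mm high, 40 g, standing on end at the start loose on the rack; may be absent. Origin at its centre; z along the prism, flats face its x axis and that turned by 60 and 120 deg. All seven are alike
- tray: white plastic sorter tray, 110 (x) x 186 (y) mm, 0.2 kg: 3 mm floor, 18 mm high walls on three sides, open at its -y end (no wall: the pouring lip, at y = -93 mm). A hoop handle crosses it over the middle: a 12 x 12 mm square bar along x, centred at (0, 0, 86) mm, on two posts at x = +-57 mm, clear opening 80 mm high below it. Origin: centre of its underside. At the start it lies on the mat
- mat_c (a point): centre of the top of the cork mat, 3 mm thick, 150 (x) x 230 (y) mm, lying fixed on the rack; its axes are the mat's
- tin: open steel tin kit box, 165 (x) x 150 (y) x 55 mm high, 4 mm walls and floor, no lid, 0.5 kg, loose on the rack. Origin: centre of its underside
- lantern: small camping lantern standing fixed on the rack: round, 90 mm across, 115 mm high to the top of its cap (plunger above), with a 70 mm wide foot plate reaching 135 mm out on its -x side that carries the dimmer lever. Origin: centre of its underside
- plunger (a joint): spring plunger on the lantern's cap: 0 = up, 0.010 m = down at its stop; springs back; about 6 N
- plunger_top (a point): centre of the plunger's top face, 32 mm across; moves with it
- dimmer (a joint): dimmer lever angle, rad: 0 = leaning 0.6 rad to the lantern's -y side (starts near there), 0.6 = straight up (half brightness), 1.2 = leaning 0.6 rad to its +y side; stays where it is left
- dimmer_tip (a point): centre of the lever's ball end, 26 mm across, black, 80 mm from the hinge on a 10 mm stem
- dimmer_hinge (a point): the lever's hinge, 30 mm above the rack; the hinge line runs along the lantern's x axis
- piggy: white ceramic piggy bank, 90 x 120 x 105 mm high; bystander
- cup: yellow plastic cup, 72 mm wide, 90 high; bystander
- driver: screwdriver lying flat, 160 mm long; bystander
- tape: roll of paper tape lying flat, 64 mm across, 19 high; bystander
- padlock: small brass padlock lying flat, 38 x 70 x 14 mm; bystander

How it is judged:
By the outcome, as a careful person would: the job done as asked, in the order asked, and still so for the second after the job is handed in, with the robot touching nothing.
Of socket4, socket5, socket6, socket7 only 2 to 4 are there at a start; the rules pass over those that are not, and their reading is None.
At some moment in a run one of socket4, socket5, socket6, socket7 may be knocked a few centimetres aside while the robot is not near it.
It also fails if it takes over 210 s, if anything falls off the work surface, if the arm or the gripper's body presses on something with over 40 N, if the wrist force passes 120 N, or if a joint passes its speed limit or range.

ROBOT

A 7-joint arm with a two-finger parallel gripper is mounted at the origin on the work surface. World frame = base frame: x ahead of the robot, y to its left, z up, the work surface at z = 0. Lengths are in m, angles in rad, forces in N, time in s.
With the tool pointing down it reaches from about 0.425 to 0.95 m from the base axis. Payload 16.7 kg.
Tool frame: the origin (TCP) lies at the very end of the fingers, on their centre line; the grasp point (between the pads) lies 19 mm behind it; z points along the fingers, y is the line along which they close (so a half turn about z gives the same grasp; the last joint's range is limited). The gripper opens to 94 mm and grips with 3 to 60 N. Pads are 16 mm wide; open, the fingers measure 119 mm over their backs; the gripper's body (75 mm by 177 mm) begins 78 mm behind the grasp point.
Start: joints at [-1.458, 0.426, 0.074, 1.606, -0.034, 1.111, -0.067], TCP at [0.175, 0.652, 0.205] pointing down, gripper open.
Joint ranges: [-2.85, 2.85], [-0.5, 2.14], [-1.23, 1.37], [0.21, 2.46], [-1.02, 4.16], [0.16, 2.05], [-2.73, 2.73]. Speed limits (rad/s): [1.89, 1.89, 2.39, 2.39, 3.01, 3.01, 3.01].

INTERFACE

Orientations are given as a rotation vector (axis times angle).
In Python, from bench import ctrl, cams gives the robot as it stands. The module is installed in compiled form; this text tells all that it offers.
- The arm moves only by the shell command python3 -m creep 'ROWS' [FORCE]. ROWS is JSON, a list of rows, each a list of 5 numbers: the closure, from -1 (fully open) to 1 (shut), then the shift along the world's x, y, z in mm, then the turn about the world's z in degrees. In form: [[grip, x, y, z, yaw], ...]. A call has 1 to 5 rows; each row shifts and turns the commanded pose from where the row before left it; what a row does not reach is not made up. A row lasts 1/12 s, in which the tool goes at most 41.7 mm and 7.16 degrees, less where a joint would pass 70% of its speed; a pose out of reach is approached as far as the arm can. A call is refused whole if a number of a shift passes 41.7 or a number of a turn 7.16, either way. A call with a gripper value outside its range is refused whole. The fingers move at their own pace and stop on an object; FORCE is the grip in N (left out, the last holds). Time passes only in rows, so rows that do not move let the fingers close. It gives the time, the measured TCP pose, the force, the opening and the grip force at its end, in the units of the state.
- ctrl.get_state(): the state, without advancing time (a new reading comes with each control period).
- cams.get_image(name): name is "scene" or "top" or "wrist"; returns a dict with "pixels" (480x640x3 uint8, red, green, blue), "range_z" (480x640 float32, m along the optical axis (not along the pixel's ray), 0 where there is no reading), "vfov" (degrees; the focal length in pixels is half the picture's height over the tangent of half this angle, whatever the lens; pixels are square), "cx", "cy" (the principal point, pixels), "origin" and "orientation" of the camera in the world. Camera axes: x right, y down, z forward; pixel columns grow to the right and rows downward; lengths in m; the calibration is good to about 2 mm. A picture is of the moment at which its call begins.
- ctrl.hand_in(): hands the job in; it is judged then, once.
Trained networks look in a picture, given as the dict that the camera call returned (one of the last four; its "shot" number tells which), for a name from the list of things; names that differ only in an ending like _2 or _b are one class to them, and where a whole thing is asked for, a point or a joint stands for the part that bears it (a point fixed in the world has none). Each returns a list of dicts, best first, with "confidence" (0 to 1); they miss things now and then, are a little off and sometimes report something else, mostly with a low value. They report only what shows in the picture. A call takes as long as a camera call.
- cams.boxes_of(picture, label): "point" ([x, y, z] in m, in world coordinates, good to about 4 mm: the middle of the surface that is visible of it).
The state is a dict: "t": time; "joint_positions": joint angles; "qvel": joint speeds; "tau": joint torques, N m; "tcp_pos": TCP position; "eef_rot": TCP orientation; "contact_force": force on the tool from outside, world axes, zero at the start; "ft_torque": the same for the moment, N m; "grip_width": finger opening in m; "grip_force": force on a finger pad.
Only numpy, scipy, OpenCV 4.12 (cv2) and the standard library are available. Lean on these libraries where they do the work, as an engineer would, in place of code of your own. Each camera call takes 0.05 s, during which the arm holds its last target. There are 200 camera calls.

## Working session

There is one attempt and no reset: what is moved stays moved. The work goes in short steps, Python scripts to look and compute and a shell command to move; the robot and the scene stay as the last step left them, time stands still between calls to the robot, and variables do not carry over. Pictures are saved under pics/ and viewed, at most 14 in all, crops included, and the job is handed in when it is done.

```bash
ls; mkdir -p pics
cat > h.py <<'E'
import numpy as np, cv2
from bench import ctrl, cams
from scipy.spatial.transform import Rotation as R
def shot(n,save=None):
    p=cams.get_image(n)
    if save: cv2.imwrite('pics/'+save,p['pixels'][:,:,::-1])
    return p
def rot(p):
    o=np.array(p['orientation'],float)
    return o if o.shape==(3,3) else R.from_rotvec(o).as_matrix()
def cloud(p):
    z=p['range_z'];f=240/np.tan(np.radians(p['vfov'])/2)
    v,u=np.mgrid[0:480,0:640]
    c=np.stack([(u-p['cx'])/f*z,(v-p['cy'])/f*z,z],-1)
    w=c@rot(p).T+np.array(p['origin']); w[z<=0]=np.nan
    return w
E
python3 - <<'E'
from h import *
for n in['top','scene']:
    p=shot(n,n+'0.png'); print(n,p['vfov'],p['cx'],p['cy'],p['origin'],p['orientation'])
    for l in ['socket1','tray','tin','lantern','plunger_top','dimmer_tip','dimmer_hinge','piggy','cup','driver','tape','padlock']:
        print(l,[(np.round(d['point'],3).tolist(),round(d['confidence'],2)) for d in cams.boxes_of(p,l)][:9])
E
```

```text
pics
top 57.9761818360305 317.97435754495825 243.60886085858579 [ 0.53973304 -0.00394796  0.93397916] [-2.15782658  2.20782722 -0.13792579]
socket1 [([0.644, -0.077, 0.022], 0.64), ([0.671, 0.015, 0.023], 0.62), ([0.593, 0.264, 0.03], 0.52), ([0.67, -0.177, 0.024], 0.51), ([0.623, 0.286, 0.021], 0.46)]
tray [([0.599, 0.222, 0.006], 0.98)]
tin [([0.488, -0.059, 0.004], 0.66)]
lantern [([0.53, -0.338, 0.064], 0.96)]
plunger_top [([0.567, -0.346, 0.143], 0.68)]
dimmer_tip []
dimmer_hinge [([0.472, -0.342, 0.032], 0.83)]
piggy [([0.766, 0.179, 0.088], 0.55)]
cup [([0.442, 0.368, 0.052], 0.67), ([0.625, 0.285, 0.026], 0.5)]
driver [([0.461, -0.222, 0.022], 0.62)]
tape [([0.757, -0.04, 0.018], 0.85), ([0.624, 0.287, 0.025], 0.32)]
padlock [([0.75, -0.203, 0.015], 0.64)]
scene 54.39702031973632 317.4515457689891 234.56165397897803 [1.14166341 0.26041037 0.86075233] [-1.37485074 -2.29734386  0.79110995]
socket1 [([0.573, 0.288, 0.03], 0.78), ([0.633, 0.292, 0.029], 0.73), ([0.676, 0.016, 0.027], 0.71), ([0.754, -0.196, 0.015], 0.62), ([0.674, -0.177, 0.02], 0.57), ([0.644, -0.082, 0.023], 0.57), ([0.595, 0.257, 0.031], 0.51), ([0.569, -0.346, 0.14], 0.2)]
tray [([0.596, 0.226, 0.008], 0.9), ([0.631, 0.289, 0.029], 0.17)]
tin [([0.479, -0.06, 0.005], 0.66)]
lantern [([0.567, -0.328, 0.063], 0.94)]
plunger_top [([0.566, -0.35, 0.137], 0.61), ([0.482, -0.061, 0.007], 0.59)]
dimmer_tip [([0.471, -0.368, 0.093], 0.46)]
dimmer_hinge [([0.474, -0.336, 0.034], 0.64)]
piggy [([0.79, 0.193, 0.091], 0.55), ([0.566, -0.333, 0.061], 0.42)]
cup [([0.455, 0.358, 0.061], 0.95), ([0.76, -0.038, 0.014], 0.59)]
driver [([0.469, -0.22, 0.02], 0.6), ([0.569, -0.349, 0.139], 0.27)]
tape [([0.76, -0.036, 0.014], 0.75)]
padlock [([0.757, -0.199, 0.017], 0.54)]
```

View pics/top0.png

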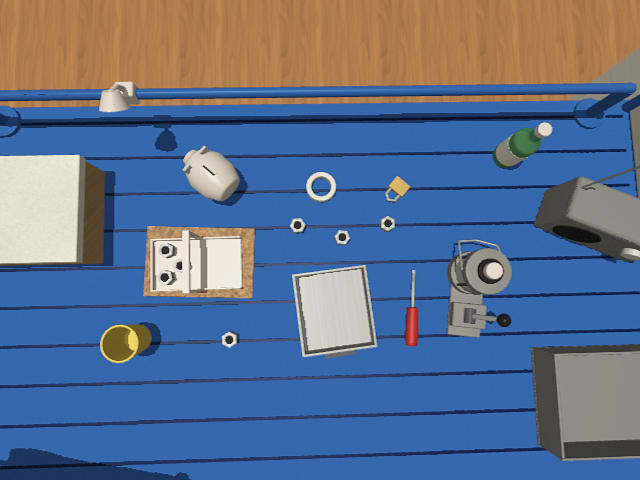

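View pics/scene0.png

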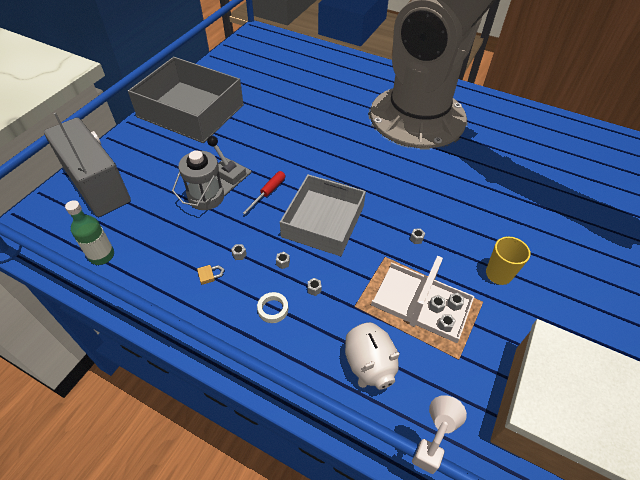

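```bash
cat > m.py <<'E'
from h import *
def rect(w,mask):
    pts=w[mask][:,:2].astype(np.float32); r=cv2.minAreaRect(pts*1000); return len(pts),np.round(r[0],1),np.round(r[1],1),round(r[2],1)
E
python3 - <<'E'
from m import *
p=shot('top'); w=cloud(p); x,y,z=w[...,0],w[...,1],w[...,2]
def near(cx,cy,r): return (np.hypot(x-cx,y-cy)<r)
# tin rim
m=near(.485,-.06,.14)&(z>.047)&(z<.063); print('tin',rect(w,m))
m=near(.597,.225,.13)&(z>.082)&(z<.105); print('bar',rect(w,m), np.nanmedian(z[m]))
m=near(.597,.225,.13)&(z>.003)&(z<.0105); print('trayfloor',rect(w,m))
m=near(.597,.225,.13)&(z>.017)&(z<.0225); print('wall tops',rect(w,m))
for c in [(.646,-.078),(.673,.016),(.672,-.177),(.573,.288),(.633,.292),(.595,.257)]:
    m=near(*c,.025)&(z>(.018 if c[1]<.1 else .0255))&(z<.035); print('sock',rect(w,m),np.round(np.nanmedian(z[m]),4))
m=near(.567,-.348,.03)&(z>.125);print('plunger',rect(w,m),np.nanmedian(z[m]))
m=near(.567,-.348,.06)&(z>.105)&(z<.12);print('cap',rect(w,m))
for n in['top','scene']:
    p=shot(n);w=cloud(p);g=p['pixels'].max(2);zz=w[...,2]
    m=(np.hypot(w[...,0]-.47,w[...,1]+.36)<.06)&(g<60)&(zz>.06); print('ball',n,m.sum(),np.nanmean(w[m],0),np.nanmax(zz[m]) if m.any() else 0)
    m=(np.hypot(w[...,0]-.5,w[...,1]+.345)<.1)&(w[...,0]<.51)&(zz>.002)&(zz<.02); print('foot',rect(w,m))
s=ctrl.get_state();print({k:np.round(v,3).tolist() for k,v in s.items()})
E
```

```text
tin (728, array([488.1, -57.4]), array([173.7, 150.3]), 6.3)
bar (502, array([595.7, 229.6]), array([120.3,  13.5]), 0.4) 0.09354851833426897
trayfloor (3607, array([602.6, 218.3]), array([242.9, 245.8]), 87.4)
wall tops (370, array([595.5, 231.2]), array([117.4, 185.1]), 0.7)
sock (146, array([644.7, -80.1]), array([29.3, 28.5]), 26.3) 0.0214
sock (148, array([672.5,  14.1]), array([29.9, 28.1]), 89.7) 0.021
sock (145, array([ 672.1, -177.3]), array([30.4, 28.1]), 62.9) 0.0213
sock (163, array([573.3, 286.3]), array([28.1, 46.2]), 44.4) 0.0272
sock (136, array([624.6, 289.9]), array([27.5, 29.1]), 22.4) 0.0277
sock (91, array([590.4, 265.4]), array([27.2, 19.2]), 1.0) 0.0274
plunger (448, array([ 563.2, -349.6]), array([45.9, 45.2]), 88.7) 0.13651216584207282
cap (1224, array([ 562.3, -349.4]), array([88.9, 88.6]), 42.4)
ball top 132 [ 0.46831198 -0.37751593  0.1060298 ] 0.11193467959180547
foot (654, array([ 456.3, -345.9]), array([107.3, 196.3]), 0.4)
ball scene 84 [ 0.47176519 -0.37840668  0.10386711] 0.1134152312922907
foot (322, array([ 460.4, -321.1]), array([160.6, 112.6]), 37.8)
{'t': 1.45, 'joint_positions': [-1.458, 0.426, 0.074, 1.606, -0.034, 1.111, -0.067], 'qvel': [-0.0, -0.002, -0.0, 0.001, 0.001, 0.001, 0.001], 'tau': [0.001, -93.552, 3.663, -45.455, -0.049, 0.013, 0.0], 'tcp_pos': [0.175, 0.652, 0.205], 'eef_rot': [-0.412, -3.114, 0.0], 'contact_force': [0.462, 0.8, 0.191], 'ft_torque': [-0.04, 0.043, -0.009], 'grip_force': 0.0, 'grip_width': 0.094}
```

The top view shows the tray on its mat at the left, with three sockets behind the handle. Four loose sockets sit at px (298,225), (342,237), (388,223) and (230,339). The tin is at the centre and the lantern at px (490,270), its lever leaning right, towards -y. I'll move to the lantern first.

```bash
python3 -m creep '[[1,27,-27,0,1.7],[1,27,-27,0,1.7],[1,27,-27,0,1.7],[1,27,-27,0,1.7],[1,27,-27,0,1.7]]' 20
python3 -m creep '[[1,27,-27,0,0],[1,27,-27,0,0],[1,27,-27,0,0],[1,27,-27,0,0],[1,27,-27,0,0]]'
python3 -m creep '[[1,27,-27,0,0],[1,27,-27,0,0],[1,27,-27,0,0],[1,10,-38,0,0],[1,0,-38,0,0]]'
python3 -m creep '[[1,0,-40,0,0],[1,0,-40,0,0],[1,0,-40,0,0],[1,0,-40,0,0],[1,0,-40,0,0]]'
python3 -m creep '[[1,0,-40,0,0],[1,0,-40,0,0],[1,0,-40,0,0],[1,0,-40,0,0],[1,0,-40,0,0]]'
python3 - <<'E'
from m import *
p=shot('top'); w=cloud(p); x,y,z=w[...,0],w[...,1],w[...,2]
m=(np.hypot(x-.563,y+.35)<.03)&(z>.119)&(z<.15);print(m.sum(),np.percentile(z[m],[10,50,90]))
m=(np.hypot(x-.563,y+.35)<.03)&(z>.13)&(z<.15);print(rect(w,m))
m=(np.hypot(x-.43,y-.17)<.05)&(z>.015)&(z<.035);print('s4',rect(w,m))
u=p['pixels'].astype(int);m=(np.hypot(x-.6,y-.23)<.17)&(z<.008)&(z>-.005)&(u[...,0]>u[...,2]+35);print('mat',rect(w,m))
E
```

```text
t: 1.87
tcp_pos: [0.3114, 0.5154, 0.2056]
eef_rot: [0.177, 3.136, 0.0]
contact_force: [1.1, 0.2, -0.4]
grip_width: 0.0638
grip_force: 0.0
t: 2.28
tcp_pos: [0.4465, 0.3803, 0.2058]
eef_rot: [0.18, 3.136, 0.001]
contact_force: [0.6, 0.8, 0.2]
grip_width: 0.0309
grip_force: 0.0
t: 2.7
tcp_pos: [0.5383, 0.2229, 0.2052]
eef_rot: [0.181, 3.136, -0.001]
contact_force: [0.2, -0.7, 0.1]
grip_width: 0.0011
grip_force: 0.0
t: 3.12
tcp_pos: [0.5361, 0.0229, 0.2058]
eef_rot: [0.18, 3.136, 0.001]
contact_force: [0.5, 0.8, 0.2]
grip_width: 0.0003
grip_force: 0.0
t: 3.53
tcp_pos: [0.5361, -0.1771, 0.2058]
eef_rot: [0.179, 3.136, 0.0]
contact_force: [0.8, -0.2, 0.9]
grip_width: 0.0009
grip_force: 0.0Traceback (most recent call last):
  File "<stdin>", line 3, in <module>
    return _quantile_unchecked(
        a, q, axis, out, overwrite_input, method, keepdims, weights)
    return _ureduce(a,
                    func=_quantile_ureduce_func,
    ...<5 lines>...
                    overwrite_input=overwrite_input,
                    method=method)
    r = func(a, **kwargs)
    result = _quantile(arr,
                       quantiles=q,
    ...<2 lines>...
                       out=out,
                       weights=wgt)
    slices_having_nans = np.isnan(arr[-1, ...])
                                  ~~~^^^^^^^^^
IndexError: index -1 is out of bounds for axis 0 with size 0
```

```bash
python3 -m creep '[[1,7,-40,0,0],[1,7,-40,0,0],[1,7,-40,0,0],[1,6,-40,0,0],[1,0,-13,-20,0]]'
python3 -m creep '[[1,0,0,-30,0],[1,0,0,-10,0],[1,0,0,-5,0],[1,0,0,-5,0],[1,0,0,0,0]]'
```

```text
t: 4.0
tcp_pos: [0.5642, -0.3552, 0.1884]
eef_rot: [0.186, 3.132, -0.007]
contact_force: [-0.4, 0.6, 0.7]
grip_width: 0.0002
grip_force: 0.0
t: 4.42
tcp_pos: [0.5636, -0.3477, 0.1359]
eef_rot: [0.178, 3.136, 0.0]
contact_force: [-2.5, 1.2, 4.0]
grip_width: 0.0001
grip_force: 1.9
```

```bash
python3 -m creep '[[1,0,0,-2,0],[1,0,0,-2,0],[1,0,0,-2,0],[1,0,0,0,0]]';python3 -m creep '[[1,0,0,-2,0],[1,0,0,-1,0],[1,0,0,0,0]]'
```

```text
t: 4.75
tcp_pos: [0.5642, -0.348, 0.1312]
eef_rot: [0.179, 3.135, 0.0]
contact_force: [-5.0, 5.1, 15.2]
grip_width: 0.0004
grip_force: 7.5
t: 5.0
tcp_pos: [0.5645, -0.3481, 0.1305]
eef_rot: [0.179, 3.133, 0.001]
contact_force: [-14.4, 11.8, 47.3]
grip_width: 0.0001
grip_force: 23.7
```

```bash
python3 -m creep '[[1,0,0,30,0],[-1,0,0,40,0],[-1,-40,-11,0,0],[-1,-40,-11,0,0],[-1,-14,-11,0,0]]' 10
python3 -m creep '[[-1,0,0,0,0],[-1,0,0,0,0],[-1,0,0,0,0],[-1,0,0,-20,0],[-1,0,0,0,0]]'
python3 - <<'E'
from m import *
for n in['top','scene','wrist']:
    p=shot(n,n+'1.png');w=cloud(p);g=p['pixels'].max(2);zz=w[...,2]
    m=(np.hypot(w[...,0]-.47,w[...,1]+.36)<.06)&(g<60)&(zz>.06)&(zz<.12); print('ball',n,m.sum(),np.nanmean(w[m],0),np.nanmax(zz[m]) if m.any() else 0)
    for l in['dimmer_tip','dimmer_hinge']: print(l,[(np.round(d['point'],3).tolist(),round(d['confidence'],2)) for d in cams.boxes_of(p,l)])
E
```

```text
t: 5.42
tcp_pos: [0.4653, -0.3823, 0.1978]
eef_rot: [0.183, 3.135, -0.001]
contact_force: [0.2, -2.1, 0.5]
grip_width: 0.0239
grip_force: 0.0
t: 5.83
tcp_pos: [0.4698, -0.3795, 0.174]
eef_rot: [-0.176, -3.134, -0.002]
contact_force: [0.2, -0.1, -0.3]
grip_width: 0.0569
grip_force: 0.0
ball top 36 [ 0.46918756 -0.37075549  0.10205825] 0.10717886658546305
dimmer_tip [([0.472, -0.365, 0.077], 0.57), ([0.674, -0.177, 0.021], 0.32)]
dimmer_hinge [([0.474, -0.337, 0.034], 0.59), ([0.561, -0.344, 0.144], 0.48)]
ball scene 87 [ 0.4715744  -0.37818977  0.10388245] 0.11310921115888561
dimmer_tip [([0.474, -0.369, 0.094], 0.64), ([0.441, 0.162, 0.022], 0.51)]
dimmer_hinge [([0.473, -0.339, 0.034], 0.77), ([0.473, -0.368, 0.094], 0.53)]
ball wrist 891 [ 0.46393386 -0.38133858  0.10654277] 0.11225776062031714
dimmer_tip [([0.466, -0.376, 0.106], 0.84)]
dimmer_hinge [([0.467, -0.348, 0.033], 0.95)]
```

View pics/wrist1.png

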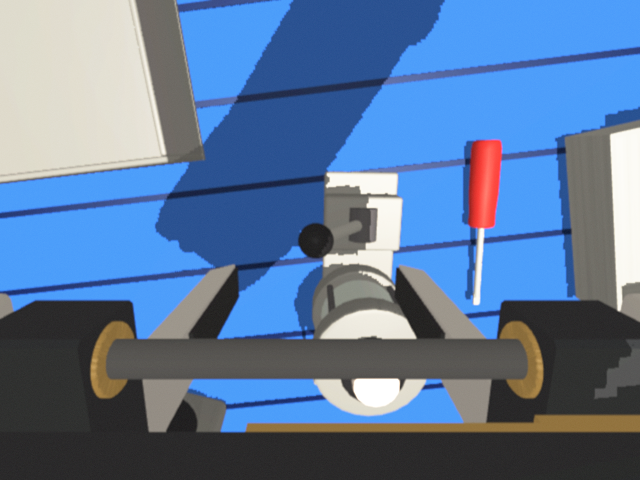

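```bash
python3 -m creep '[[-1,-2,0,0,0],[-1,0,0,-30,0],[-1,0,0,-30,0],[-1,0,0,-30,0],[-1,0,0,-3,0]]' 10
python3 -m creep '[[1,0,0,0,0],[1,0,0,0,0],[1,0,0,0,0],[1,0,0,0,0],[1,0,0,0,0]]' 10
python3 -m creep '[[1,0,0,0,0],[1,0,0,0,0],[1,0,0,0,0],[1,0,0,0,0],[1,0,0,0,0]]' 10
```

```text
t: 6.7
tcp_pos: [0.4652, -0.3795, 0.0793]
eef_rot: [-0.179, -3.131, -0.004]
contact_force: [-1.0, 0.7, -0.5]
grip_width: 0.0941
grip_force: 0.0
t: 7.12
tcp_pos: [0.468, -0.3816, 0.0848]
eef_rot: [0.18, 3.135, -0.001]
contact_force: [-0.2, -1.0, -0.4]
grip_width: 0.0642
grip_force: 0.0
t: 7.53
tcp_pos: [0.4674, -0.3812, 0.0835]
eef_rot: [-0.18, -3.136, 0.0]
contact_force: [0.2, 0.0, 1.3]
grip_width: 0.0308
grip_force: 0.0
```

```bash
python3 -m creep '[[1,0,0,-4,0],[1,0,0,0,0],[1,0,0,0,0],[1,0,0,0,0]]' 10
python3 -m creep '[[1,1,9,5,0],[1,1,9,4,0],[1,1,9,3,0],[1,1,9,2,0],[1,1,7,0,0]]' 10
python3 -m creep '[[1,0,0,0,0],[1,0,0,0,0]]' 10
python3 - <<'E'
from m import *
for n in['scene','wrist','top']:
    p=shot(n,n+'2.png');w=cloud(p);g=p['pixels'].max(2);zz=w[...,2]
    for l in['dimmer_tip','dimmer_hinge']: print(n,l,[(np.round(d['point'],3).tolist(),round(d['confidence'],2)) for d in cams.boxes_of(p,l)])
E
```

```text
t: 7.87
tcp_pos: [0.4678, -0.3828, 0.0801]
eef_rot: [0.181, 3.135, -0.003]
contact_force: [0.2, -5.2, 7.4]
grip_width: 0.0284
grip_force: 9.8
t: 8.28
tcp_pos: [0.4727, -0.3376, 0.0938]
eef_rot: [0.179, 3.136, -0.001]
contact_force: [0.5, -3.6, 3.4]
grip_width: 0.0248
grip_force: 10.0
t: 8.45
tcp_pos: [0.4728, -0.3368, 0.0935]
eef_rot: [0.178, 3.137, 0.002]
contact_force: [0.7, 2.9, 7.0]
grip_width: 0.0249
grip_force: 10.0
scene dimmer_tip [([0.673, 0.018, 0.025], 0.68), ([0.576, 0.287, 0.031], 0.6), ([0.473, -0.336, 0.095], 0.52)]
scene dimmer_hinge [([0.476, -0.331, 0.033], 0.98)]
wrist dimmer_tip [([0.468, -0.337, 0.121], 0.61)]
wrist dimmer_hinge [([0.468, -0.336, 0.039], 0.76)]
top dimmer_tip []
top dimmer_hinge [([0.475, -0.307, 0.033], 0.45), ([0.758, -0.039, 0.018], 0.39)]
```

```bash
python3 -m creep '[[-1,0,0,0,0],[-1,0,0,0,0],[-1,0,0,0,0],[-1,0,0,0,0],[-1,0,0,0,0]]' 10
python3 -m creep '[[-1,0,0,40,0],[-1,0,0,40,0],[-1,0,0,20,0],[-1,0,41,0,0],[-1,0,41,0,0]]' 10
python3 -m creep '[[-1,0,41,0,0],[-1,0,41,0,0],[-1,0,41,0,0],[-1,0,0,0,0]]' 10
python3 - <<'E'
from m import *
a=np.radians(83.5)
for n in['scene','top']:
    p=shot(n);w=cloud(p);x,y,z=[w[...,i] for i in range(3)];g=p['pixels'].max(2).astype(int)
    print(n,np.array(p['origin']).round(3))
    reg=(abs(x-.472)<.05)&(abs(y+.34)<.06)
    for lo,hi in[(.025,.045),(.045,.06),(.06,.075),(.075,.09),(.09,.105),(.105,.13)]:
        m=reg&(z>lo)&(z<hi); print(lo,m.sum(),np.round([np.nanmean(x[m]),np.nanmean(y[m]),np.nanmin(y[m]),np.nanmax(y[m])],4) if m.any() else '',g[m].mean() if m.any() else '')
u=p['pixels'][225:380,410:550];cv2.imwrite('pics/l3.png',cv2.resize(u[:,:,::-1],None,fx=4,fy=4,interpolation=cv2.INTER_NEAREST))
p=shot('scene');u=p['pixels'][115:225,160:290];cv2.imwrite('pics/l4.png',cv2.resize(u[:,:,::-1],None,fx=5,fy=5,interpolation=cv2.INTER_NEAREST))
E
```

```text
t: 9.32
tcp_pos: [0.4722, -0.338, 0.0932]
eef_rot: [-0.18, -3.136, -0.0]
contact_force: [0.3, -0.4, 0.6]
grip_width: 0.0551
grip_force: 0.0
t: 9.73
tcp_pos: [0.4724, -0.2573, 0.1947]
eef_rot: [0.186, 3.134, -0.002]
contact_force: [1.9, 1.0, -0.9]
grip_width: 0.0881
grip_force: 0.0
t: 10.07
tcp_pos: [0.4725, -0.1259, 0.1933]
eef_rot: [-0.168, -3.137, -0.003]
contact_force: [1.5, -0.0, 0.1]
grip_width: 0.094
grip_force: 0.0
scene [1.142 0.26  0.861]
0.025 369 [ 0.4775 -0.3313 -0.3742 -0.3004] 104.76422764227642
0.045 21 [ 0.477  -0.338  -0.3423 -0.333 ] 76.33333333333333
0.06 18 [ 0.475  -0.3368 -0.3437 -0.3329] 83.0
0.075 19 [ 0.4748 -0.3364 -0.3408 -0.3312] 82.63157894736842
0.09 9 [ 0.4773 -0.3353 -0.341  -0.3314] 74.11111111111111
0.105 106 [ 0.4826 -0.3358 -0.363  -0.3243] 45.443396226415096
top [ 0.54  -0.004  0.934]
0.025 37 [ 0.5089 -0.3527 -0.3735 -0.3338] 102.45945945945945
0.045 0  
0.06 0  
0.075 0  
0.09 4 [ 0.519  -0.3403 -0.3445 -0.3358] 91.75
0.105 35 [ 0.5202 -0.3503 -0.3661 -0.3351] 133.8
```

View pics/l3.png

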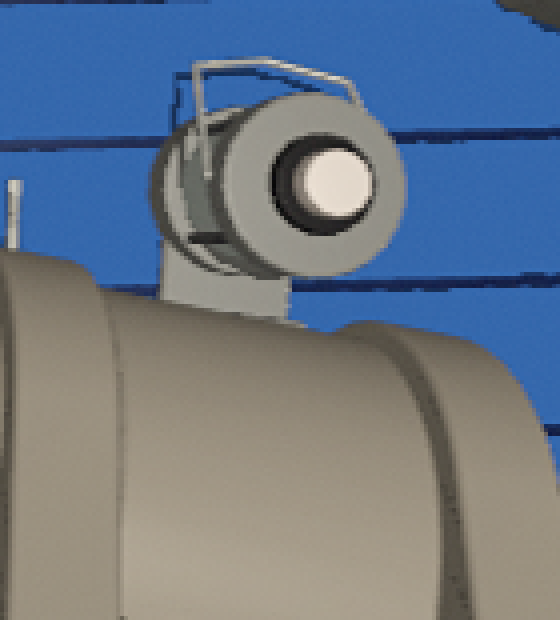

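```bash
cat >> m.py <<'E'
def loose(n,lo=.017,hi=.026):
    p=shot(n);w=cloud(p);z=w[...,2]
    m=((z>lo)&(z<hi)&(w[...,0]>.3)&(w[...,0]<.85)&(abs(w[...,1])<.5)).astype(np.uint8)
    k,lab=cv2.connectedComponents(m,connectivity=8); out=[]
    for i in range(1,k):
        s=lab==i
        if s.sum()<40: continue
        c,d,a=cv2.minAreaRect(w[s][:,:2].astype(np.float32)*1000)
        if 22<min(d) and max(d)<37: out.append((np.round(c).tolist(),np.round(d).tolist(),round(a)))
    return out
E
python3 - <<'E'
from m import *
print(loose('scene'));print(loose('top'))
p=shot('top','t5.png')
print([(np.round(d['point'],3).tolist(),round(d['confidence'],2)) for d in cams.boxes_of(p,'socket1')])
E
```

```text
[([437.0, 159.0], [27.0, 34.0], 90), ([672.0, -179.0], [31.0, 28.0], 63), ([644.0, -81.0], [31.0, 28.0], 20), ([671.0, 14.0], [30.0, 30.0], 89)]
[([672.0, -178.0], [29.0, 28.0], 59), ([672.0, 14.0], [29.0, 28.0], 35), ([645.0, -80.0], [27.0, 30.0], 44), ([437.0, 160.0], [29.0, 27.0], 0)]
[([0.565, 0.293, 0.03], 0.71), ([0.622, 0.286, 0.023], 0.68), ([0.646, -0.076, 0.022], 0.65), ([0.67, 0.016, 0.024], 0.63), ([0.437, 0.158, 0.02], 0.6), ([0.591, 0.263, 0.033], 0.48), ([0.672, -0.18, 0.022], 0.45), ([0.557, -0.343, 0.143], 0.18)]
```

```bash
python3 -m creep '[[-1,40,-9,0,6.5],[-1,40,-9,0,0],[-1,40,-9,0,0],[-1,40,-9,0,0],[-1,40,-9,0,0]]' 20
python3 -m creep '[[-1,0,0,-40,0],[-1,0,0,0,0],[-1,0,0,0,0]]'
```

```text
t: 10.83
tcp_pos: [0.674, -0.1798, 0.1929]
eef_rot: [-0.003, -3.141, 0.0]
contact_force: [1.2, -0.4, 0.5]
grip_width: 0.0937
grip_force: 0.0
t: 11.08
tcp_pos: [0.6707, -0.1792, 0.1514]
eef_rot: [-0.004, -3.137, 0.0]
contact_force: [-0.7, -0.1, -0.2]
grip_width: 0.0939
grip_force: 0.0
```

```bash
python3 -m creep '[[-0.3,0,0,-40,0],[-0.3,0,0,-40,0],[-0.3,0,0,-40,0],[-0.3,0,0,-22,0],[0,0,0,-5,0]]' 20
python3 -m creep '[[1,0,0,0,0],[1,0,0,0,0],[1,0,0,0,0],[1,0,0,0,0],[1,0,0,0,0]]'
python3 -m creep '[[1,0,0,0,0],[1,0,0,0,0],[1,0,0,40,0],[1,0,0,40,0],[1,0,0,40,0]]'
python3 -m creep '[[1,0,0,26,0],[1,0,0,0,0]]'
```

```text
t: 11.5
tcp_pos: [0.67, -0.1781, 0.0043]
eef_rot: [-0.003, -3.137, -0.001]
contact_force: [-0.7, 0.5, 0.5]
grip_width: 0.0641
grip_force: 0.0
t: 11.92
tcp_pos: [0.6732, -0.1784, 0.0082]
eef_rot: [0.002, 3.139, -0.0]
contact_force: [-0.8, -0.5, 0.8]
grip_width: 0.0308
grip_force: 0.0
t: 12.33
tcp_pos: [0.6718, -0.1783, 0.128]
eef_rot: [-0.002, -3.141, 0.0]
contact_force: [0.7, 0.3, 0.4]
grip_width: 0.0279
grip_force: 20.0
t: 12.5
tcp_pos: [0.6751, -0.1793, 0.1593]
eef_rot: [0.002, 3.133, -0.002]
contact_force: [0.8, 0.3, -0.4]
grip_width: 0.0277
grip_force: 20.0
```

```bash
python3 -m creep '[[1,-4,37,0,0],[1,-4,37,0,0],[1,-4,37,0,0],[1,-4,37,0,0],[1,-4,37,0,0]]'
python3 -m creep '[[1,-4,37,0,0],[1,-4,37,0,0],[1,-4,37,0,0],[1,-4,37,0,0],[1,-4,35,0,0]]'
python3 -m creep '[[1,0,0,0,0],[1,0,0,0,0],[1,0,0,0,0]]'
python3 - <<'E'
from m import *
for n in ['scene','top']:
    p=shot(n); w=cloud(p); x,y,z=w[...,0],w[...,1],w[...,2]
    m=(np.hypot(x-.597,y-.225)<.13)&(z>.082)&(z<.1); print('bar',rect(w,m))
    m=(np.hypot(x-.597,y-.225)<.13)&(z>.017)&(z<.0225); print('wall',rect(w,m))
for i in range(4): shot('top'); print(ctrl.get_state()['tcp_pos'])
E
```

```text
t: 12.92
tcp_pos: [0.6518, 0.0085, 0.1524]
eef_rot: [-0.002, -3.142, -0.0]
contact_force: [0.7, 0.9, -0.6]
grip_width: 0.0277
grip_force: 20.0
t: 13.33
tcp_pos: [0.6317, 0.192, 0.1524]
eef_rot: [-0.001, -3.142, -0.0]
contact_force: [0.2, -0.1, -0.5]
grip_width: 0.0276
grip_force: 20.0
t: 13.58
tcp_pos: [0.6322, 0.1893, 0.1523]
eef_rot: [-0.001, -3.141, 0.001]
contact_force: [0.3, -0.8, 0.4]
grip_width: 0.0279
grip_force: 20.0
bar (351, array([594.3, 228.4]), array([122.5,  11.9]), 0.8)
wall (423, array([596.6, 228.5]), array([117.8, 187.2]), 2.3)
bar (356, array([578. , 229.5]), array([85. , 13.3]), 0.8)
wall (106, array([561. , 197.7]), array([ 91.7, 194.1]), 32.1)
[0.6326398  0.18819432 0.1525441 ]
[0.6326423  0.18833103 0.15253492]
[0.63264404 0.18857895 0.1525654 ]
[0.6325816  0.18878228 0.15255522]
```

```bash
python3 -m creep '[[1,0,0,-40,0],[1,0,0,-40,0],[1,0,0,-40,0],[1,0,0,-15,0],[1,0,0,-3,0]]'
python3 -m creep '[[1,0,0,0,0],[0.27,0,0,-1,0],[0.27,0,0,0,0],[0.27,0,0,0,0]]'
python3 -m creep '[[0.27,0,0,20,0],[0.27,0,0,40,0],[0.27,0,0,40,0],[0.2,0,0,40,0]]'
```

```text
t: 14.3
tcp_pos: [0.6308, 0.1888, 0.0111]
eef_rot: [-0.002, -3.138, 0.003]
contact_force: [0.4, -0.5, 0.7]
grip_width: 0.0278
grip_force: 20.0
t: 14.63
tcp_pos: [0.633, 0.1899, 0.0145]
eef_rot: [0.002, 3.14, 0.001]
contact_force: [0.6, -0.3, -0.4]
grip_width: 0.0346
grip_force: 0.0
t: 14.97
tcp_pos: [0.6322, 0.1895, 0.1558]
eef_rot: [0.002, 3.141, 0.0]
contact_force: [0.3, 0.6, 0.3]
grip_width: 0.0369
grip_force: 0.0
```

```bash
python3 -m creep '[[-0.3,8,-35,0,0],[-0.3,8,-35,0,0],[-0.3,8,-35,0,0],[-0.3,8,-35,0,0],[-0.3,8,-35,0,0]]'
python3 - <<'E'
from m import *
print(loose('scene'))
p=shot('scene'); print([(np.round(d['point'],3).tolist(),round(d['confidence'],2)) for d in cams.boxes_of(p,'socket1')])
for i in range(3): shot('top'); print(ctrl.get_state()['tcp_pos'])
E
```

```text
t: 15.38
tcp_pos: [0.6728, 0.0133, 0.1547]
eef_rot: [0.001, 3.14, 0.001]
contact_force: [0.2, 0.6, 0.5]
grip_width: 0.061
grip_force: 0.0
[([437.0, 159.0], [32.0, 27.0], 2), ([644.0, -81.0], [28.0, 32.0], 53), ([672.0, 15.0], [30.0, 27.0], 29)]
[([0.444, 0.162, 0.023], 0.76), ([0.647, -0.08, 0.022], 0.67), ([0.595, 0.256, 0.031], 0.66), ([0.634, 0.292, 0.029], 0.66), ([0.632, 0.193, 0.028], 0.64), ([0.675, 0.018, 0.025], 0.62), ([0.574, 0.284, 0.031], 0.58)]
[0.67259101 0.01368572 0.15419466]
[0.67240977 0.01532921 0.15396165]
[0.6723422  0.01619653 0.15380919]
```

```bash
python3 -m creep '[[-0.3,0,0,-40,0],[-0.3,0,0,-40,0],[-0.3,0,0,-40,0],[-0.3,0,0,-24,0],[0,0,0,-5,0]]' 20
python3 -m creep '[[1,0,0,0,0],[1,0,0,0,0],[1,0,0,0,0],[1,0,0,0,0],[1,0,0,0,0]]'
python3 -m creep '[[1,0,0,0,0],[1,0,0,0,0],[1,0,0,0,0],[1,0,0,40,0],[1,0,0,40,0]]'
python3 -m creep '[[1,0,0,40,0],[1,0,0,29,0],[1,-16,34,0,0],[1,-16,34,0,0],[1,-16,34,0,0]]'
python3 -m creep '[[1,-15,36,0,0],[1,0,0,0,0],[1,0,0,0,0],[1,0,0,0,0]]'
python3 -c "
from h import *
for i in range(4): shot('top'); print(ctrl.get_state()['tcp_pos'])"
```

```text
t: 16.1
tcp_pos: [0.6696, 0.0169, 0.0003]
eef_rot: [0.002, -3.136, 0.0]
contact_force: [-4.4, 0.3, 12.7]
grip_width: 0.0571
grip_force: 6.0
t: 16.52
tcp_pos: [0.6734, 0.0152, 0.0062]
eef_rot: [0.001, 3.139, 0.001]
contact_force: [-1.4, 0.9, 8.7]
grip_width: 0.0308
grip_force: 20.0
t: 16.93
tcp_pos: [0.6709, 0.0147, 0.0843]
eef_rot: [-0.002, -3.138, 0.001]
contact_force: [0.8, 0.7, 0.7]
grip_width: 0.031
grip_force: 20.0
t: 17.35
tcp_pos: [0.6241, 0.1176, 0.155]
eef_rot: [0.004, 3.139, 0.002]
contact_force: [1.0, 0.8, -0.2]
grip_width: 0.031
grip_force: 20.0
t: 17.68
tcp_pos: [0.6096, 0.1526, 0.1542]
eef_rot: [0.001, 3.141, 0.0]
contact_force: [-0.2, -0.7, -0.5]
grip_width: 0.0308
grip_force: 20.0
[0.60983929 0.15178635 0.1540642 ]
[0.60995821 0.15138144 0.15393482]
[0.6099079  0.15131734 0.15377255]
[0.60981088 0.15143488 0.15362994]
```

```bash
python3 -m creep '[[1,0,3,-40,0],[1,0,0,-40,0],[1,0,0,-35,0],[1,0,0,-15,0],[1,0,0,-8,0]]'
python3 -m creep '[[1,0,0,-1,0],[0.2,0,0,-1,0],[0.2,0,0,0,0],[0.2,0,0,0,0]]'
python3 -m creep '[[0.2,0,0,20,0],[0.2,0,0,40,0],[0,0,0,40,0],[0,0,0,40,0]]'
python3 -m creep '[[-0.3,9,-39,0,0],[-0.3,9,-39,0,0],[-0.3,9,-39,0,0],[-0.3,9,-39,0,0],[-0.3,0,-39,0,0]]'
python3 -m creep '[[-0.3,0,-39,0,0],[-0.3,0,0,0,0],[-0.3,0,0,0,0],[-0.3,0,0,0,0]]'
python3 - <<'E'
from m import *
print(loose('scene'))
p=shot('scene'); print([(np.round(d['point'],3).tolist(),round(d['confidence'],2)) for d in cams.boxes_of(p,'socket1')])
for i in range(3): shot('top'); print(ctrl.get_state()['tcp_pos'])
E
```

```text
t: 18.3
tcp_pos: [0.6081, 0.1543, 0.0126]
eef_rot: [-0.004, -3.138, 0.003]
contact_force: [0.1, -1.1, -0.6]
grip_width: 0.0309
grip_force: 20.0
t: 18.63
tcp_pos: [0.6101, 0.156, 0.0148]
eef_rot: [0.002, 3.14, 0.001]
contact_force: [-1.5, 0.3, 0.4]
grip_width: 0.0378
grip_force: 0.6
t: 18.97
tcp_pos: [0.6095, 0.1556, 0.1562]
eef_rot: [0.002, 3.141, 0.0]
contact_force: [0.8, 0.5, -0.2]
grip_width: 0.0457
grip_force: 0.0
t: 19.38
tcp_pos: [0.6469, -0.0409, 0.155]
eef_rot: [0.001, 3.139, 0.0]
contact_force: [0.3, -0.5, 0.5]
grip_width: 0.061
grip_force: 0.0
t: 19.72
tcp_pos: [0.6457, -0.0779, 0.1543]
eef_rot: [0.002, 3.14, 0.001]
contact_force: [-0.2, 0.8, -0.5]
grip_width: 0.0611
grip_force: 0.0
[([437.0, 160.0], [30.0, 30.0], 57), ([644.0, -81.0], [30.0, 28.0], 22)]
[([0.613, 0.157, 0.032], 0.76), ([0.644, -0.081, 0.02], 0.71), ([0.631, 0.291, 0.031], 0.68), ([0.572, 0.287, 0.033], 0.65), ([0.635, 0.194, 0.028], 0.5), ([0.594, 0.26, 0.031], 0.47), ([0.445, 0.161, 0.025], 0.46)]
[ 0.64559296 -0.07665262  0.15370383]
[ 0.64553369 -0.07687529  0.15361219]
[ 0.64551839 -0.07708049  0.15355118]
```

```bash
python3 -m creep '[[-0.3,0,-3,-40,0],[-0.3,0,0,-40,0],[-0.3,0,0,-40,0],[-0.3,0,0,-20,0],[0,0,0,-7,0]]' 20
python3 -m creep '[[1,0,0,0,0],[1,0,0,0,0],[1,0,0,0,0],[1,0,0,0,0],[1,0,0,0,0]]'
python3 -m creep '[[1,0,0,0,0],[1,0,0,0,0],[1,0,0,0,0],[1,0,0,40,0],[1,0,0,40,0]]'
python3 -m creep '[[1,0,0,40,0],[1,0,0,27,0],[1,-8,38,0,0],[1,-8,38,0,0],[1,-8,38,0,0]]'
python3 -m creep '[[1,-8,38,0,0],[1,-8,38,0,0],[1,-8,38,0,0],[1,-8,38,0,0],[1,-4,5,0,0]]'
python3 -m creep '[[1,0,0,0,0],[1,0,0,0,0],[1,0,0,0,0]]'
python3 -c "
from h import *
for i in range(3): shot('top'); print(ctrl.get_state()['tcp_pos'])"
```

```text
t: 20.43
tcp_pos: [0.6431, -0.0804, 0.0027]
eef_rot: [-0.0, -3.136, 0.0]
contact_force: [-0.3, 0.4, -0.2]
grip_width: 0.0573
grip_force: 0.0
t: 20.85
tcp_pos: [0.6466, -0.0812, 0.0083]
eef_rot: [0.001, 3.139, 0.0]
contact_force: [-1.2, 0.4, 9.0]
grip_width: 0.0309
grip_force: 20.0
t: 21.27
tcp_pos: [0.644, -0.0811, 0.0865]
eef_rot: [-0.002, -3.138, 0.0]
contact_force: [1.7, 0.7, -0.3]
grip_width: 0.0305
grip_force: 20.0
t: 21.68
tcp_pos: [0.6213, 0.0336, 0.1552]
eef_rot: [0.004, 3.139, 0.001]
contact_force: [1.1, 0.8, -0.3]
grip_width: 0.0308
grip_force: 20.0
t: 22.1
tcp_pos: [0.5837, 0.1978, 0.1541]
eef_rot: [-0.01, 3.141, 0.005]
contact_force: [-0.7, 0.7, -0.3]
grip_width: 0.0303
grip_force: 20.0
t: 22.35
tcp_pos: [0.5858, 0.1887, 0.1541]
eef_rot: [0.004, 3.141, -0.0]
contact_force: [0.6, -0.6, -0.1]
grip_width: 0.0308
grip_force: 20.0
[0.58589121 0.18839592 0.15395607]
[0.58587801 0.18839276 0.15380682]
[0.58582006 0.18847993 0.15371331]
```

```bash
python3 -m creep '[[1,0,0,-40,0],[1,0,0,-40,0],[1,0,0,-35,0],[1,0,0,-15,0],[1,0,0,-8,0]]'
python3 -m creep '[[1,0,0,-1,0],[0.2,0,0,-1,0],[0.2,0,0,0,0],[0.2,0,0,0,0]]'
python3 -m creep '[[0.2,0,0,20,0],[0.2,0,0,40,0],[0,0,0,40,0],[0,0,0,40,0]]'
python3 -m creep '[[-0.3,-37,-7,0,0],[-0.3,-37,-7,0,0],[-0.3,-37,-7,0,0],[-0.3,-37,-7,0,0],[-0.3,0,0,0,0]]'
python3 -m creep '[[-0.3,0,0,0,0],[-0.3,0,0,0,0],[-0.3,0,0,0,0]]'
python3 - <<'E'
from m import *
print(loose('scene'))
p=shot('scene'); print([(np.round(d['point'],3).tolist(),round(d['confidence'],2)) for d in cams.boxes_of(p,'socket1')])
for i in range(3): shot('top'); print(ctrl.get_state()['tcp_pos'])
E
```

```text
t: 22.92
tcp_pos: [0.5842, 0.1882, 0.013]
eef_rot: [-0.004, -3.138, 0.003]
contact_force: [-6.4, -4.0, 25.7]
grip_width: 0.0308
grip_force: 20.1
t: 23.25
tcp_pos: [0.5861, 0.1899, 0.0145]
eef_rot: [0.002, 3.14, 0.001]
contact_force: [-0.5, 0.0, 0.1]
grip_width: 0.0378
grip_force: 0.0
t: 23.58
tcp_pos: [0.5853, 0.1895, 0.1559]
eef_rot: [0.002, 3.141, 0.0]
contact_force: [1.1, 0.3, -0.3]
grip_width: 0.0456
grip_force: 0.0
t: 24.0
tcp_pos: [0.4316, 0.1602, 0.1536]
eef_rot: [-0.001, -3.139, -0.002]
contact_force: [1.5, -0.2, 0.4]
grip_width: 0.0607
grip_force: 0.0
t: 24.25
tcp_pos: [0.4385, 0.1622, 0.154]
eef_rot: [0.002, 3.14, 0.001]
contact_force: [0.1, 0.1, 0.7]
grip_width: 0.0613
grip_force: 0.0
[([436.0, 159.0], [28.0, 30.0], 56)]
[([0.442, 0.162, 0.021], 0.74), ([0.632, 0.29, 0.03], 0.71), ([0.585, 0.187, 0.03], 0.7), ([0.614, 0.156, 0.033], 0.7), ([0.594, 0.256, 0.032], 0.68), ([0.576, 0.287, 0.03], 0.55), ([0.634, 0.194, 0.025], 0.45)]
[0.43795065 0.16170422 0.15328783]
[0.43776324 0.16168909 0.1532581 ]
[0.43768846 0.16167012 0.15327608]
```

```bash
python3 -m creep '[[-0.3,0,-2,-40,0],[-0.3,0,0,-40,0],[-0.3,0,0,-40,0],[-0.3,0,0,-18,0],[0,0,0,-8,0]]' 20
python3 -m creep '[[1,0,0,0,0],[1,0,0,0,0],[1,0,0,0,0],[1,0,0,0,0],[1,0,0,0,0]]'
python3 -m creep '[[1,0,0,0,0],[1,0,0,0,0],[1,0,0,0,0],[1,0,0,40,0],[1,0,0,40,0]]'
python3 -m creep '[[1,0,0,40,0],[1,0,0,26,0],[1,35,-2,0,0],[1,35,-2,0,0],[1,35,-2,0,0]]'
python3 -m creep '[[1,18,0,0,0],[1,0,0,0,0],[1,0,0,0,0],[1,0,0,0,0]]'
python3 -c "
from h import *
for i in range(3): shot('top'); print(ctrl.get_state()['tcp_pos'])"
```

```text
t: 24.97
tcp_pos: [0.4359, 0.1587, 0.0046]
eef_rot: [-0.002, -3.138, 0.004]
contact_force: [-1.1, 0.2, -0.2]
grip_width: 0.057
grip_force: 0.0
t: 25.38
tcp_pos: [0.4382, 0.1604, 0.0087]
eef_rot: [0.001, 3.14, 0.002]
contact_force: [-0.9, -0.9, 10.5]
grip_width: 0.0276
grip_force: 20.0
t: 25.8
tcp_pos: [0.4362, 0.1587, 0.0876]
eef_rot: [-0.002, -3.138, 0.005]
contact_force: [0.9, 0.9, -0.2]
grip_width: 0.0279
grip_force: 20.0
t: 26.22
tcp_pos: [0.544, 0.1545, 0.1556]
eef_rot: [-0.001, 3.139, 0.004]
contact_force: [-0.9, 0.7, -0.5]
grip_width: 0.0275
grip_force: 20.0
t: 26.55
tcp_pos: [0.5597, 0.1537, 0.1537]
eef_rot: [-0.002, -3.141, -0.0]
contact_force: [-1.2, 0.2, -0.0]
grip_width: 0.0275
grip_force: 20.0
[0.5594666  0.15389361 0.15374006]
[0.5594929  0.15399421 0.15378792]
[0.55957514 0.15405935 0.15382055]
```

```bash
python3 -m creep '[[1,2,0,-40,0],[1,0,0,-40,0],[1,0,0,-35,0],[1,0,0,-15,0],[1,0,0,-7,0]]'
python3 -m creep '[[1,0,0,-1,0],[0.25,0,0,0,0],[0.25,0,0,0,0],[0.25,0,0,0,0]]'
python3 -m creep '[[0.25,0,0,20,0],[0.2,0,0,40,0],[0,0,0,40,0],[0,0,0,40,0],[0,-40,0,0,0]]'
python3 -m creep '[[0,-40,0,0,0],[0,-30,0,0,0],[0,0,-20,0,0],[0,0,0,0,0]]'
python3 - <<'E'
from m import *
for n in ['top','scene']:
    p=shot(n,n+'6.png'); w=cloud(p); x,y,z=w[...,0],w[...,1],w[...,2]
    print([(np.round(d['point'],3).tolist(),round(d['confidence'],2)) for d in cams.boxes_of(p,'socket1')])
    m=(np.hypot(x-.597,y-.225)<.13)&(z>.082)&(z<.1); print('bar',rect(w,m),np.nanmedian(z[m]))
    m=(np.hypot(x-.488,y+.06)<.14)&(z>.047)&(z<.063); print('tin',rect(w,m))
u=p['pixels'][250:370,340:500];cv2.imwrite('pics/z6.png',cv2.resize(u[:,:,::-1],None,fx=5,fy=5))
E
```

```text
t: 27.12
tcp_pos: [0.5614, 0.1538, 0.0147]
eef_rot: [-0.001, -3.14, 0.001]
contact_force: [0.1, -0.7, 10.2]
grip_width: 0.0279
grip_force: 20.1
t: 27.45
tcp_pos: [0.5624, 0.1541, 0.0162]
eef_rot: [0.001, 3.141, 0.001]
contact_force: [-0.3, 0.9, -0.2]
grip_width: 0.035
grip_force: 0.1
t: 27.87
tcp_pos: [0.5307, 0.155, 0.1636]
eef_rot: [0.005, 3.128, 0.007]
contact_force: [0.2, 1.5, 1.4]
grip_width: 0.0465
grip_force: 0.0
t: 28.2
tcp_pos: [0.4509, 0.132, 0.1563]
eef_rot: [0.002, 3.141, 0.002]
contact_force: [0.7, -1.1, 1.3]
grip_width: 0.0474
grip_force: 0.0
[([0.632, 0.19, 0.027], 0.76), ([0.61, 0.154, 0.03], 0.73), ([0.623, 0.284, 0.024], 0.64), ([0.585, 0.19, 0.026], 0.5), ([0.559, 0.153, 0.029], 0.48), ([0.567, 0.287, 0.032], 0.46)]
bar (491, array([595.8, 229.6]), array([120.6,  13.1]), 0.8) 0.09361953390202793
tin (728, array([487.7, -57.5]), array([174.6, 150.3]), 6.3)
[([0.634, 0.288, 0.028], 0.76), ([0.596, 0.26, 0.032], 0.67), ([0.635, 0.194, 0.028], 0.55), ([0.614, 0.156, 0.03], 0.52), ([0.575, 0.288, 0.031], 0.5), ([0.565, 0.159, 0.036], 0.49), ([0.588, 0.188, 0.029], 0.49)]
bar (351, array([595.5, 228.5]), array([122.8,  12. ]), 1.1) 0.0953153311626651
tin (752, array([487.7, -59.2]), array([177. , 151.7]), 6.3)
```

View pics/z6.png

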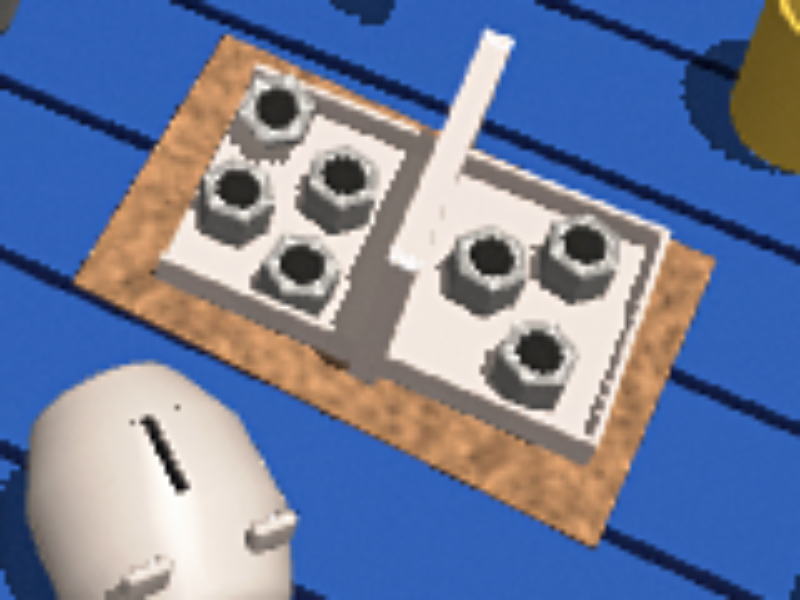

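Run:
```python
from m import *
for n in ['top','scene']:
    p=shot(n); w=cloud(p); x,y,z=w[...,0],w[...,1],w[...,2]
    m=(np.hypot(x-.56,y-.154)<.03)&(z>.024)&(z<.06)
    A=np.c_[x[m],y[m],np.ones(m.sum())]; c=np.linalg.lstsq(A,z[m],rcond=None)[0]; print(n,m.sum(),np.nanmedian(z[m]),z[m].min(),z[m].max(),'slope',c[:2],rect(w,m))
    u=p['pixels'].astype(int);h=cv2.cvtColor(p['pixels'],cv2.COLOR_RGB2HSV)
    m=(np.hypot(x-.6,y-.23)<.17)&(z<.010)&(z>-.005)&(h[...,0]>5)&(h[...,0]<22)&(h[...,1]>90)
    m=cv2.morphologyEx(m.astype(np.uint8),cv2.MORPH_OPEN,np.ones((2,2)))>0
    print('mat',rect(w,m))
    reg=(abs(x-.472)<.025)&(abs(y+.34)<.06)
    for lo,hi in[(.02,.045),(.045,.06),(.06,.075),(.075,.09),(.09,.105),(.105,.13)]:
        m=reg&(z>lo)&(z<hi); print(lo,m.sum(),np.round([np.nanmean(x[m]),np.nanmean(y[m]),np.nanmin(y[m]),np.nanmax(y[m])],4) if m.any() else '')
u=p['pixels'][115:225,160:290];cv2.imwrite('pics/l7.png',cv2.resize(u[:,:,::-1],None,fx=5,fy=5))
p=shot('top');u=p['pixels'][225:380,410:550];cv2.imwrite('pics/l8.png',cv2.resize(u[:,:,::-1],None,fx=4,fy=4))
```

```text
top 197 0.03132376697510897 0.024089140579379165 0.04113493682862801 slope [-0.12180382  0.06944241] (197, array([563.3, 154.9]), array([35.3, 28.7]), 0.0)
mat (2377, array([597.4, 222.6]), array([228.7, 149.1]), 87.5)
0.02 660 [ 0.4739 -0.3314 -0.3752 -0.3006]
0.045 12 [ 0.4734 -0.3344 -0.3359 -0.3331]
0.06 17 [ 0.4748 -0.334  -0.3377 -0.3325]
0.075 6 [ 0.474  -0.3325 -0.3335 -0.3315]
0.09 0 
0.105 156 [ 0.4744 -0.3331 -0.3474 -0.3232]
scene 153 0.03333679425282732 0.02474327991064884 0.04211228389555177 slope [-0.5331431  -0.05187658] (153, array([567. , 159.1]), array([24.4, 39.7]), 5.7)
mat (2215, array([600.9, 227.3]), array([229. , 149.8]), 87.5)
0.02 347 [ 0.4756 -0.3309 -0.3734 -0.3004]
0.045 27 [ 0.4751 -0.3381 -0.3432 -0.3331]
0.06 16 [ 0.4753 -0.337  -0.3415 -0.3342]
0.075 20 [ 0.4752 -0.3362 -0.3409 -0.3326]
0.09 13 [ 0.4771 -0.3342 -0.3428 -0.3277]
0.105 90 [ 0.4769 -0.3339 -0.348  -0.3253]
```

View pics/l8.png

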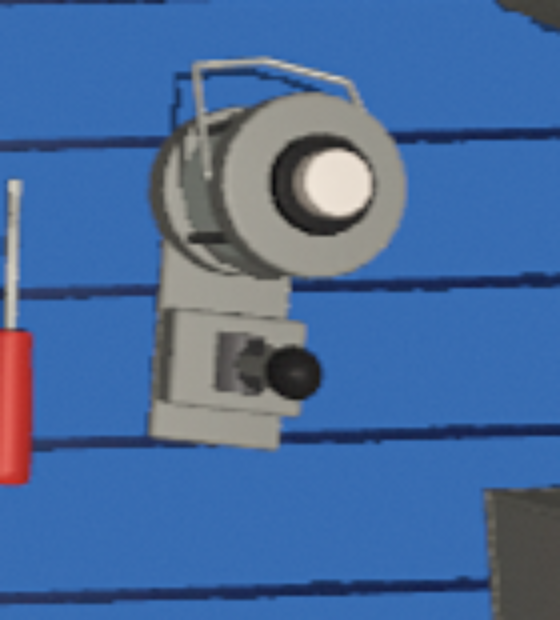

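Run:
```python
from m import *
from scipy.optimize import least_squares
for n in ['top','scene','top','scene']:
    p=shot(n); w=cloud(p); x,y,z=w[...,0],w[...,1],w[...,2];g=p['pixels'].max(2)
    reg=(np.hypot(x-.474,y+.336)<.02)&(z>.098)&(z<.13)&(g<75)
    P=w[reg]; r=least_squares(lambda c:np.linalg.norm(P-c,axis=1)-.013,[.473,-.337,.11],loss='soft_l1',f_scale=.001); print(n,len(P),'ball',r.x.round(4),np.abs(r.fun).mean().round(4))
    a=np.radians(-6.5);X=np.array([np.cos(a),np.sin(a)]);Y=np.array([-X[1],X[0]])
    d=w[...,:2]-np.array([.472,-.338]);s=d@X;t=d@Y
    m=(abs(s)<.045)&(abs(t)<.06)&(z>.004)&(z<.06)
    for lo,hi in[(.004,.014),(.014,.024),(.024,.036)]:
        k=m&(z>lo)&(z<hi)&(abs(s)<.02); 
        if k.any(): q=t[k]; print('  foot t',lo,k.sum(),np.percentile(q,[1,50,99]).round(4),'z',np.median(z[k]).round(4))
    print('  ball t',(r.x[:2]-[.472,-.338])@Y)
```

```text
top 150 ball [ 0.4736 -0.3363  0.1092] 0.0008
  foot t 0.004 30 [0.033  0.0339 0.0354] z 0.0077
  foot t 0.014 24 [0.0335 0.0341 0.035 ] z 0.0174
  foot t 0.024 392 [-0.0338  0.0163  0.0351] z 0.0322
  ball t 0.0018654494582722916
scene 92 ball [ 0.4725 -0.3384  0.1105] 0.0012
  foot t 0.004 34 [0.0294 0.0321 0.046 ] z 0.0078
  foot t 0.014 34 [0.0287 0.0324 0.0344] z 0.0187
  foot t 0.024 199 [-0.0345  0.0157  0.0333] z 0.0333
  ball t -0.0003765925161792157
top 151 ball [ 0.4736 -0.3362  0.1096] 0.0008
  foot t 0.004 23 [0.0329 0.034  0.0538] z 0.0083
  foot t 0.014 33 [0.0331 0.0342 0.0352] z 0.0196
  foot t 0.024 393 [-0.0339  0.0154  0.0349] z 0.0322
  ball t 0.0019609949153306136
scene 92 ball [ 0.4723 -0.3378  0.1105] 0.0014
  foot t 0.004 30 [0.0294 0.0319 0.0527] z 0.0077
  foot t 0.014 37 [0.0304 0.0323 0.0352] z 0.0197
  foot t 0.024 200 [-0.0349  0.0156  0.0338] z 0.0329
  ball t 0.0002369554936762115
```

```bash
python3 -m creep '[[0.1,38,8,0,0],[0.1,38,8,0,0],[0.1,36,6,0,0],[0.1,0,0,0,0],[0.1,0,0,0,0]]'
python3 -c "
from h import *
for i in range(3): shot('wrist','w9.png'); print(ctrl.get_state()['tcp_pos'],ctrl.get_state()['grip_width'])"
```

```text
t: 29.17
tcp_pos: [0.5654, 0.1556, 0.1545]
eef_rot: [-0.002, -3.141, 0.003]
contact_force: [-1.9, -0.0, -1.1]
grip_width: 0.0424
grip_force: 0.0
[0.5641834  0.15535132 0.1546683 ] 0.042098850170109205
[0.56364046 0.15538548 0.15496894] 0.042364420306188665
[0.56344541 0.15549771 0.15528944] 0.04237187688604461
```

View pics/w9.png

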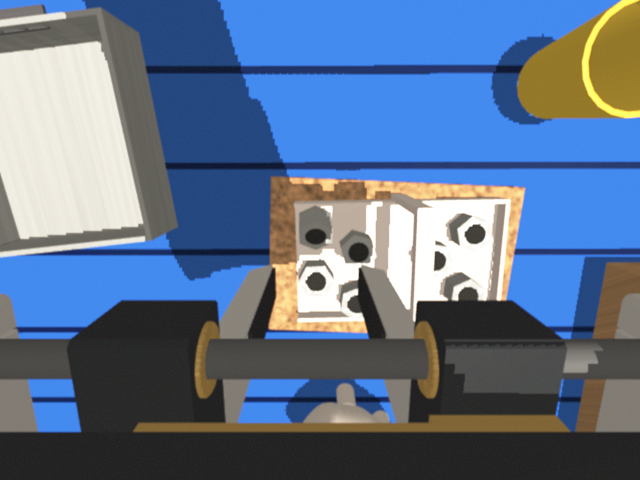

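The wrist view shows the socket at px (315,230) leaning on the tray's side wall, so I'll regrip it and move it inward.

```bash
python3 -m creep '[[0.1,-1,0,-40,0],[0.1,0,0,-40,0],[0.1,0,0,-30,0],[0.1,0,0,-15,0],[0.1,0,0,-8,0]]' 15
python3 -m creep '[[1,0,0,0,0],[1,0,0,0,0],[1,0,0,0,0],[1,0,0,20,0],[1,8,0,0,0]]'
python3 -m creep '[[1,0,0,0,0],[1,0,0,-10,0],[1,0,0,-7,0],[1,0,0,0,0]]'
python3 -m creep '[[0.25,0,0,0,0],[0.25,0,0,0,0],[0.25,0,0,0,0],[0.2,0,0,20,0],[0.2,0,0,40,0]]'
python3 -m creep '[[0.2,0,0,40,0],[0.2,0,0,40,0],[0,0,0,0,0],[0,-40,-20,0,0],[0,-40,-20,0,0]]'
python3 - <<'E'
from m import *
for n in ['top','scene']:
    p=shot(n); w=cloud(p); x,y,z=w[...,0],w[...,1],w[...,2]
    m=(np.hypot(x-.566,y-.154)<.03)&(z>.024)&(z<.06)
    A=np.c_[x[m],y[m],np.ones(m.sum())]; c=np.linalg.lstsq(A,z[m],rcond=None)[0]; print(n,m.sum(),np.nanmedian(z[m]),z[m].min(),z[m].max(),'slope',c[:2],rect(w,m))
    print([(np.round(d['point'],3).tolist(),round(d['confidence'],2)) for d in cams.boxes_of(p,'socket1')])
u=p['pixels'][250:370,340:500];cv2.imwrite('pics/z10.png',cv2.resize(u[:,:,::-1],None,fx=4,fy=4))
print(ctrl.get_state()['tcp_pos'])
E
```

```text
t: 29.73
tcp_pos: [0.5612, 0.1554, 0.0207]
eef_rot: [-0.001, -3.139, 0.001]
contact_force: [-7.9, -3.3, 19.3]
grip_width: 0.0421
grip_force: 9.1
t: 30.15
tcp_pos: [0.5722, 0.1563, 0.0459]
eef_rot: [0.002, 3.139, 0.003]
contact_force: [1.7, 0.2, 0.3]
grip_width: 0.0282
grip_force: 14.8
t: 30.48
tcp_pos: [0.5706, 0.1555, 0.0236]
eef_rot: [-0.002, -3.14, 0.001]
contact_force: [0.5, -0.4, -0.5]
grip_width: 0.0281
grip_force: 14.8
t: 30.9
tcp_pos: [0.5687, 0.155, 0.0825]
eef_rot: [-0.001, -3.135, 0.005]
contact_force: [-0.0, 0.1, 0.5]
grip_width: 0.0374
grip_force: 0.0
t: 31.32
tcp_pos: [0.4968, 0.1187, 0.1653]
eef_rot: [-0.0, 3.141, -0.001]
contact_force: [-0.3, -1.5, 0.1]
grip_width: 0.0469
grip_force: 0.0
top 134 0.02737918157966568 0.024394574175347628 0.031018690673966898 slope [-0.01932586  0.05689283] (134, array([562.6, 152. ]), array([27.9, 24.7]), 25.6)
[([0.624, 0.286, 0.025], 0.79), ([0.479, -0.331, 0.033], 0.67), ([0.566, 0.294, 0.031], 0.62), ([0.588, 0.26, 0.032], 0.59), ([0.559, 0.149, 0.028], 0.56), ([0.63, 0.188, 0.03], 0.45), ([0.608, 0.154, 0.032], 0.43)]
scene 201 0.02845767828790291 0.024356990800642353 0.03398456304452313 slope [-0.03089661  0.01955518] (201, array([566.1, 162.4]), array([45.8, 43.2]), 17.9)
[([0.634, 0.191, 0.025], 0.74), ([0.578, 0.183, 0.029], 0.72), ([0.564, 0.155, 0.026], 0.68), ([0.573, 0.289, 0.034], 0.59), ([0.594, 0.258, 0.032], 0.54), ([0.614, 0.157, 0.028], 0.52), ([0.631, 0.29, 0.028], 0.48), ([0.603, 0.235, 0.005], 0.35)]
[0.49636646 0.118583   0.16591941]
```

View pics/z10.png

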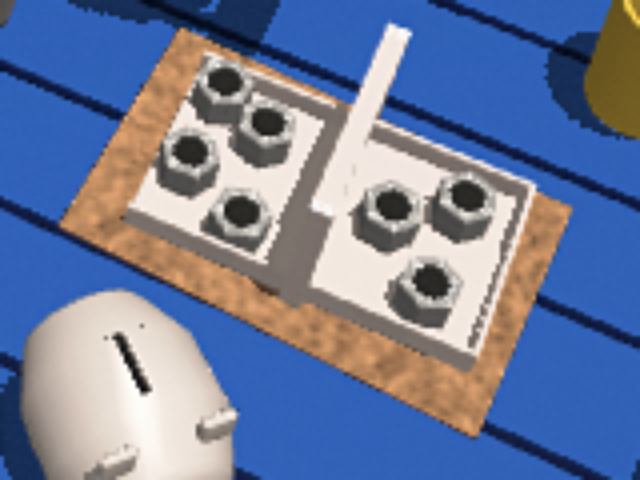

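```bash
python3 -m creep '[[0,20,22,-2,0],[0,20,22,-2,0],[0,20,22,-2,0],[0,20,22,-2,0],[0,19,23,-2,0]]' 40
python3 -m creep '[[0,0,0,0,0],[0,0,0,0,0],[0,0,0,0,0]]'
python3 -c "
from h import *
for i in range(2): shot('wrist'); print(ctrl.get_state()['tcp_pos'],ctrl.get_state()['grip_width'])"
```

```text
t: 31.93
tcp_pos: [0.5977, 0.2314, 0.1549]
eef_rot: [0.001, 3.141, -0.0]
contact_force: [0.7, -0.5, 0.3]
grip_width: 0.0473
grip_force: 0.0
t: 32.18
tcp_pos: [0.5961, 0.2294, 0.1548]
eef_rot: [-0.002, -3.141, 0.002]
contact_force: [-0.5, -0.3, 0.2]
grip_width: 0.0468
grip_force: 0.0
[0.59595585 0.22899698 0.15519799] 0.04751118507834322
[0.59585283 0.22885628 0.15547076] 0.04696375066996102
```

```bash
python3 -m creep '[[0,0,0,-30,0],[0,0,0,-30,0],[0,0,0,-15,0],[0,0,0,-10,0],[0.5,0,0,0,0]]' 40
python3 -m creep '[[1,0,0,0,0],[1,0,0,0,0],[1,0,0,0,0],[1,0,0,0,0],[1,0,0,0,0]]'
python3 -m creep '[[1,0,0,0,0],[1,0,0,4,0],[1,0,0,7,0],[1,0,0,10,0],[1,0,0,10,0]]'
python3 -m creep '[[1,0,0,10,0],[1,0,0,8,0],[1,0,0,4,0],[1,0,0,0,0]]'
python3 - <<'E'
from m import *
p=shot('scene','s11.png'); w=cloud(p); x,y,z=w[...,0],w[...,1],w[...,2]
print([(np.round(d['point'],3).tolist(),round(d['confidence'],2)) for d in cams.boxes_of(p,'socket1')])
E
```

```text
t: 32.7
tcp_pos: [0.5949, 0.2287, 0.069]
eef_rot: [-0.002, -3.14, 0.002]
contact_force: [-0.2, -0.4, -0.2]
grip_width: 0.0435
grip_force: 0.0
t: 33.12
tcp_pos: [0.5962, 0.2297, 0.0713]
eef_rot: [0.002, 3.141, 0.001]
contact_force: [-0.9, -0.2, 8.6]
grip_width: 0.0114
grip_force: 40.0
t: 33.53
tcp_pos: [0.5957, 0.2294, 0.1023]
eef_rot: [-0.002, -3.141, 0.0]
contact_force: [-0.2, 0.4, -3.8]
grip_width: 0.0115
grip_force: 40.0
t: 33.87
tcp_pos: [0.5963, 0.2298, 0.1248]
eef_rot: [0.002, 3.14, 0.001]
contact_force: [0.1, -0.9, -5.4]
grip_width: 0.0118
grip_force: 40.0
[([0.573, 0.287, 0.084], 0.77), ([0.635, 0.193, 0.081], 0.77), ([0.632, 0.29, 0.084], 0.75), ([0.569, 0.176, 0.084], 0.72), ([0.566, 0.149, 0.079], 0.67), ([0.598, 0.262, 0.088], 0.63), ([0.614, 0.156, 0.082], 0.56), ([0.604, 0.238, 0.064], 0.25)]
```

```bash
python3 -m creep '[[1,0,0,5,0],[1,0,0,10,0],[1,0,0,10,0],[1,0,0,5,0],[1,-2,-5,1,0]]' 40
python3 -m creep '[[1,-4,-10,0,0],[1,-6,-15,0,1],[1,-9,-20,0,1],[1,-11,-25,0,1],[1,-11,-25,0,1]]'
python3 -m creep '[[1,-11,-25,0,1],[1,-11,-25,0,1],[1,-11,-25,0,0],[1,-11,-25,0,0],[1,-9,-20,0,0]]'
python3 -m creep '[[1,-6,-15,0,0],[1,-4,-10,0,0],[1,-3,-8,0,0],[1,-2,-5,0,0],[1,-1,-2,0,0]]'
python3 -m creep '[[1,0,0,0,0],[1,0,0,0,0],[1,0,0,0,0]]'
python3 - <<'E'
from m import *
p=shot('scene','s12.png'); w=cloud(p); x,y,z=w[...,0],w[...,1],w[...,2]
print([(np.round(d['point'],3).tolist(),round(d['confidence'],2)) for d in cams.boxes_of(p,'socket1')])
for i in range(2): shot('wrist'); print(ctrl.get_state()['tcp_pos'],ctrl.get_state()['contact_force'])
E
```

```text
t: 34.38
tcp_pos: [0.5946, 0.2256, 0.1561]
eef_rot: [0.0, 3.14, 0.002]
contact_force: [0.3, 0.8, -4.2]
grip_width: 0.0112
grip_force: 40.0
t: 34.8
tcp_pos: [0.5515, 0.1277, 0.154]
eef_rot: [0.109, -3.139, 0.001]
contact_force: [0.9, -0.8, -4.9]
grip_width: 0.0113
grip_force: 40.0
t: 35.22
tcp_pos: [0.4978, 0.0068, 0.1542]
eef_rot: [0.16, -3.137, -0.0]
contact_force: [-0.3, -0.0, -4.5]
grip_width: 0.0114
grip_force: 40.0
t: 35.63
tcp_pos: [0.4836, -0.0309, 0.1544]
eef_rot: [0.162, -3.137, 0.0]
contact_force: [-1.0, -0.5, -4.3]
grip_width: 0.0116
grip_force: 40.0
t: 35.88
tcp_pos: [0.484, -0.0298, 0.1544]
eef_rot: [0.164, -3.137, 0.0]
contact_force: [0.1, -0.2, -5.2]
grip_width: 0.0119
grip_force: 40.0
[([0.48, 0.0, 0.115], 0.76), ([0.514, 0.036, 0.114], 0.75), ([0.526, -0.062, 0.111], 0.71), ([0.459, 0.026, 0.114], 0.65), ([0.509, -0.1, 0.115], 0.62), ([0.462, -0.085, 0.11], 0.53)]
[ 0.48394493 -0.03007284  0.15439724] [-0.00778717  0.48384011 -4.18553584]
[ 0.48392391 -0.03015857  0.15440124] [-0.81108068  0.03767306 -5.07575575]
```

View pics/s12.png

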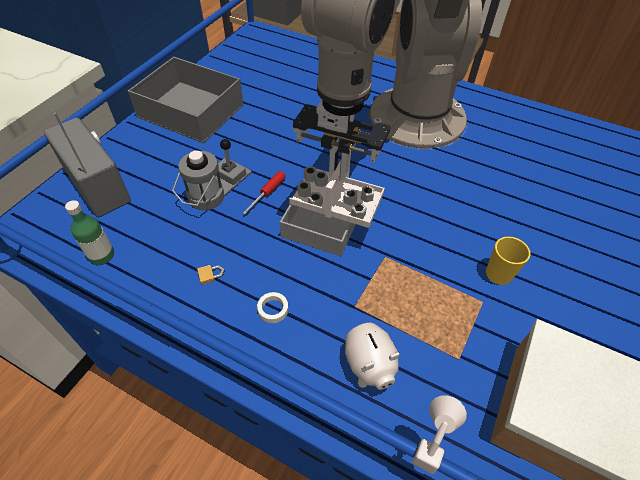

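```bash
python3 -m creep '[[1,0,0,-8,0],[1,0,0,-12,0],[1,0,0,-7,0],[1,0,0,-2,0],[1,0,0,0,0]]' 40
python3 -m creep '[[1,0,0,0,0],[1,0,0,0,0],[1,0,-1,-2,0],[1,0,-1,-2,0],[1,0,-1,-2,0]]' 8
python3 -m creep '[[1,0,-1,-2,0],[1,0,-1,-2,0],[1,0,0,0,0]]' 8
python3 - <<'E'
from m import *
p=shot('scene','s13.png'); w=cloud(p)
print([(np.round(d['point'],3).tolist(),round(d['confidence'],2)) for d in cams.boxes_of(p,'socket1')])
u=p['pixels'][130:270,250:420];cv2.imwrite('pics/z13.png',cv2.resize(u[:,:,::-1],None,fx=4,fy=4))
E
```

```text
t: 36.5
tcp_pos: [0.4834, -0.0306, 0.1248]
eef_rot: [0.163, -3.136, 0.001]
contact_force: [-0.1, -0.4, -3.5]
grip_width: 0.0114
grip_force: 40.0
t: 36.92
tcp_pos: [0.4848, -0.0345, 0.1202]
eef_rot: [-0.162, 3.135, -0.001]
contact_force: [-0.0, -7.6, 8.7]
grip_width: 0.012
grip_force: 8.0
t: 37.17
tcp_pos: [0.4848, -0.0367, 0.1159]
eef_rot: [-0.161, 3.135, -0.001]
contact_force: [1.1, -6.4, 7.2]
grip_width: 0.0126
grip_force: 8.0
[([0.508, -0.097, 0.068], 0.69), ([0.526, -0.059, 0.063], 0.67), ([0.454, 0.031, 0.084], 0.6), ([0.477, 0.002, 0.081], 0.59), ([0.511, 0.036, 0.082], 0.51), ([0.459, -0.108, 0.062], 0.44), ([0.76, -0.039, 0.014], 0.33)]
```

View pics/z13.png

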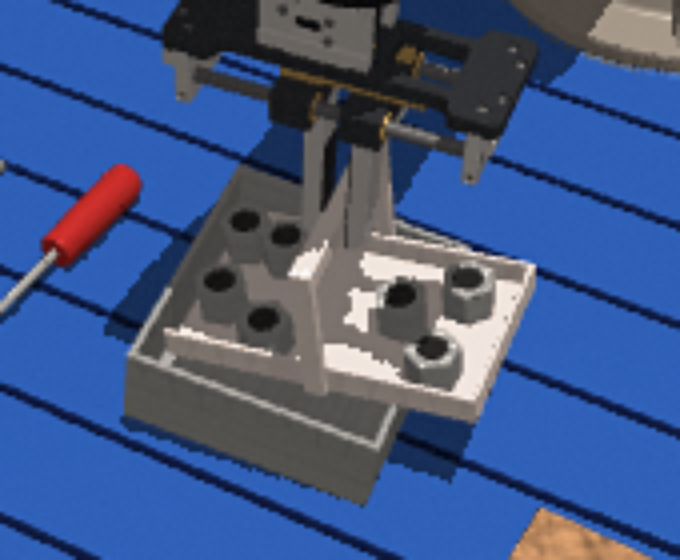

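The picture shows the tray tilted forward, rocking on the near rim with its lip inside the tin. The method works, so I'll carry on.

```bash
python3 -m creep '[[1,0,-2,-3,0],[1,0,-2,-3,0],[1,0,-2,-3,0],[1,0,-1,-2,0],[1,0,-1,-1,0]]' 6
python3 -m creep '[[1,0,0,0,0],[1,0,0,0,0]]' 6
python3 - <<'E'
from m import *
p=shot('scene'); w=cloud(p)
print([(np.round(d['point'],3).tolist(),round(d['confidence'],2)) for d in cams.boxes_of(p,'socket1')])
u=p['pixels'][130:270,250:420];cv2.imwrite('pics/z14.png',cv2.resize(u[:,:,::-1],None,fx=4,fy=4))
# tilt from wall/floor points
E
```

```text
t: 37.68
tcp_pos: [0.4853, -0.045, 0.1042]
eef_rot: [-0.161, 3.135, -0.002]
contact_force: [0.9, -8.2, 8.6]
grip_width: 0.014
grip_force: 6.0
t: 37.85
tcp_pos: [0.4852, -0.0449, 0.1043]
eef_rot: [-0.161, 3.135, -0.002]
contact_force: [1.2, -7.1, 7.3]
grip_width: 0.014
grip_force: 6.0
[([0.517, 0.037, 0.079], 0.68), ([0.458, 0.03, 0.084], 0.6), ([0.462, -0.103, 0.045], 0.49), ([0.479, 0.003, 0.075], 0.46), ([0.508, -0.094, 0.049], 0.42), ([0.457, -0.087, 0.054], 0.39)]
```

View pics/z14.png

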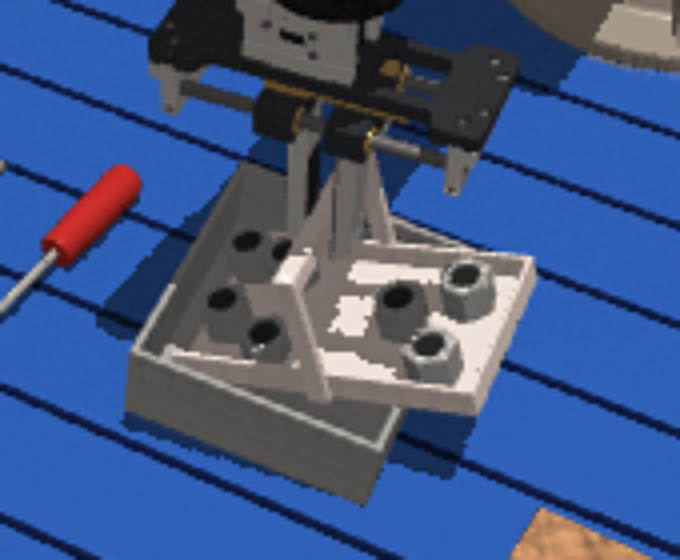

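```bash
python3 -m creep '[[1,0,-2,-3,0],[1,0,-2,-3,0],[1,0,-2,-3,0],[1,0,-2,-3,0],[1,0,-2,-3,0]]' 6
python3 -m creep '[[1,0,0,0,0],[1,0,0,0,0]]' 6
python3 - <<'E'
from m import *
p=shot('scene'); w=cloud(p)
print([(np.round(d['point'],3).tolist(),round(d['confidence'],2)) for d in cams.boxes_of(p,'socket1')])
u=p['pixels'][130:270,250:420];cv2.imwrite('pics/z15.png',cv2.resize(u[:,:,::-1],None,fx=4,fy=4))
E
```

```text
t: 38.37
tcp_pos: [0.4851, -0.0549, 0.0891]
eef_rot: [-0.161, 3.135, -0.002]
contact_force: [0.8, -5.9, 3.1]
grip_width: 0.0146
grip_force: 6.0
t: 38.53
tcp_pos: [0.4849, -0.0548, 0.089]
eef_rot: [-0.161, 3.135, -0.002]
contact_force: [1.8, -6.3, 4.3]
grip_width: 0.0149
grip_force: 6.0
[([0.48, 0.0, 0.075], 0.75), ([0.459, -0.109, 0.031], 0.66), ([0.527, -0.061, 0.046], 0.63), ([0.458, -0.071, 0.038], 0.49), ([0.476, -0.331, 0.115], 0.37)]
```

```bash
python3 -m creep '[[1,0,20,2,0],[1,0,-20,-2,0],[1,0,20,2,0],[1,0,-20,-2,0],[1,0,0,0,0]]' 8
python3 - <<'E'
from m import *
p=shot('scene'); w=cloud(p); x,y,z=w[...,0],w[...,1],w[...,2]
print([(np.round(d['point'],3).tolist(),round(d['confidence'],2)) for d in cams.boxes_of(p,'socket1')])
m=(np.hypot(x-.488,y+.06)<.14)&(z>.047)&(z<.060)&(y<-.02); print('tin edge',np.nanpercentile(y[m],[1,50]))
u=p['pixels'][130:270,250:420];cv2.imwrite('pics/z16.png',cv2.resize(u[:,:,::-1],None,fx=4,fy=4))
E
```

```text
t: 39.05
tcp_pos: [0.4845, -0.0545, 0.0889]
eef_rot: [-0.162, 3.136, 0.0]
contact_force: [0.5, 1.5, 0.2]
grip_width: 0.0152
grip_force: 8.0
[([0.5, -0.091, 0.04], 0.64), ([0.46, -0.021, 0.073], 0.62), ([0.527, -0.064, 0.043], 0.58), ([0.462, -0.07, 0.049], 0.45), ([0.518, -0.011, 0.065], 0.43), ([0.458, -0.1, 0.031], 0.39), ([0.567, -0.327, 0.065], 0.37)]
tin edge [-0.11786246 -0.06329824]
```

View pics/z16.png

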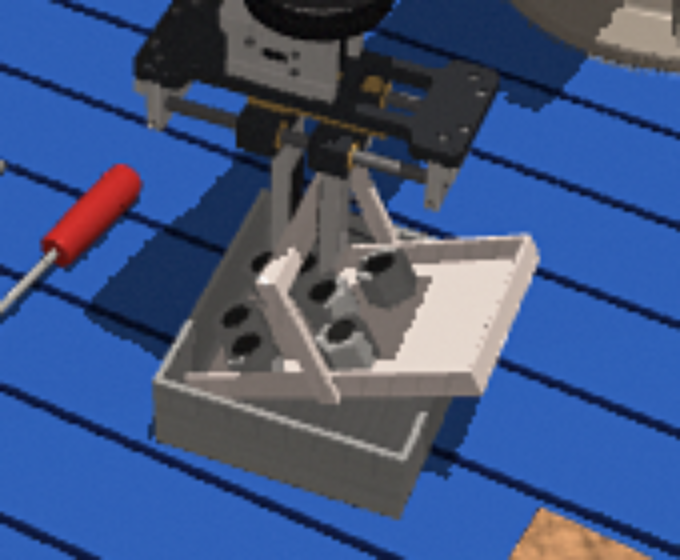

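```bash
python3 -m creep '[[1,1,-8,3,0],[1,1,-8,3,0],[1,1,-8,2,0],[1,1,-8,2,0],[1,0,0,0,0]]' 6
python3 - <<'E'
from m import *
p=shot('scene'); w=cloud(p); x,y,z=w[...,0],w[...,1],w[...,2]
print([(np.round(d['point'],3).tolist(),round(d['confidence'],2)) for d in cams.boxes_of(p,'socket1')])
print([(np.round(d['point'],3).tolist(),round(d['confidence'],2)) for d in cams.boxes_of(p,'tray')])
m=(np.hypot(x-.488,y+.06)<.14)&(z>.049)&(z<.058)&(y<-.02)&(x>.53); print('tin edge',np.nanpercentile(y[m],[1,50]))
u=p['pixels'][130:270,250:420];cv2.imwrite('pics/z17.png',cv2.resize(u[:,:,::-1],None,fx=4,fy=4))
m=(abs(x-.485)<.05)&(y>-.13)&(y<.15)&(z>.02)&(p['pixels'].min(2)>170); A=np.c_[y[m],np.ones(m.sum())]
k=np.linalg.lstsq(A,z[m],rcond=None)[0]; print('white slope deg',np.degrees(np.arctan(k[0])),m.sum(),z[m].max(),y[m].max())
E
```

```text
t: 39.57
tcp_pos: [0.4881, -0.087, 0.0989]
eef_rot: [-0.16, 3.137, -0.001]
contact_force: [-0.2, 2.1, 4.6]
grip_width: 0.0155
grip_force: 6.0
[([0.463, -0.051, 0.078], 0.71), ([0.462, -0.076, 0.056], 0.5), ([0.513, -0.05, 0.071], 0.47), ([0.484, -0.069, 0.06], 0.46)]
[([0.491, -0.016, 0.107], 0.82), ([0.471, -0.336, 0.108], 0.6)]
tin edge [-0.10656173 -0.06998564]
white slope deg 19.882461482975234 649 0.1470370218023075 0.04392677918828025
```

```bash
python3 -m creep '[[1,1,-8,1,0],[1,1,-8,0,0],[1,1,-8,0,0],[1,0,0,0,0]]' 6
python3 - <<'E'
from m import *
for n in ['scene','top']:
    p=shot(n); w=cloud(p); x,y,z=w[...,0],w[...,1],w[...,2]
    print([(np.round(d['point'],3).tolist(),round(d['confidence'],2)) for d in cams.boxes_of(p,'socket1')])
    m=(abs(x-.49)<.12)&(y>-.2)&(y<.1)&(z>.049)&(z<.058); print('rim',rect(w,m))
    m=(abs(x-.485)<.07)&(y>-.13)&(y<.15)&(z>.02)&(p['pixels'].min(2)>150)
    print(m.sum(),'white top pts',w[m][np.argsort(-z[m])[:40:8]].round(3).tolist())
    if n=='scene':
        u=p['pixels'][130:270,250:420];cv2.imwrite('pics/z18.png',cv2.resize(u[:,:,::-1],None,fx=4,fy=4))
E
```

```text
t: 40.05
tcp_pos: [0.4906, -0.1112, 0.0992]
eef_rot: [0.16, -3.137, 0.001]
contact_force: [0.4, 1.7, -1.1]
grip_width: 0.0156
grip_force: 6.0
[([0.466, -0.062, 0.088], 0.65), ([0.464, -0.082, 0.06], 0.59)]
rim (626, array([488.4, -37.5]), array([174.7, 151.4]), 6.3)
604 white top pts [[0.519, -0.066, 0.508], [0.466, -0.004, 0.169], [0.481, -0.002, 0.168], [0.428, -0.008, 0.168], [0.529, 0.001, 0.168]]
[([0.517, -0.067, 0.072], 0.69), ([0.48, -0.076, 0.068], 0.65), ([0.532, -0.082, 0.056], 0.63), ([0.755, -0.04, 0.02], 0.39)]
rim (619, array([491.8, -35.3]), array([165.1, 150. ]), 6.1)
2409 white top pts [[0.475, -0.049, 0.555], [0.475, -0.05, 0.553], [0.477, -0.055, 0.553], [0.476, -0.05, 0.553], [0.476, -0.061, 0.553]]
```

View pics/z18.png

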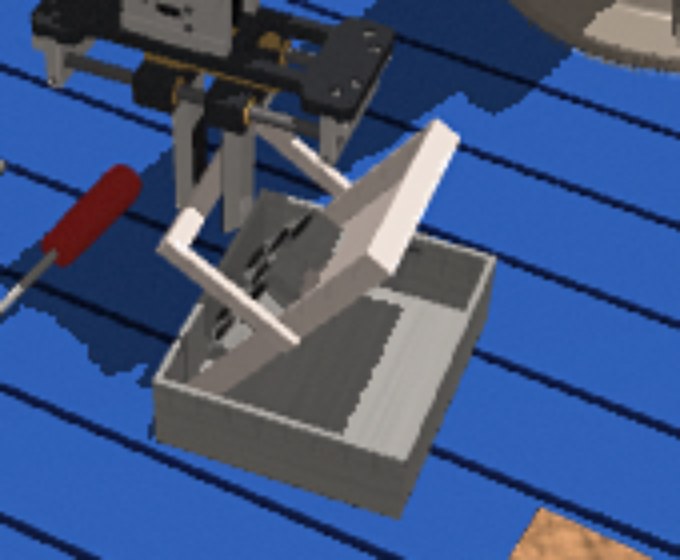

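The picture shows the tray tipped about 60°, with the sockets slid down against the tin's far wall. I'll squeeze the square bar so the tray turns further, to steep.

```bash
python3 -m creep '[[1,0,0,1,0],[1,0,0,2,0],[1,0,0,3,0],[1,0,0,3,0],[1,0,0,0,0]]' 15
python3 - <<'E'
from m import *
p=shot('scene'); w=cloud(p); x,y,z=w[...,0],w[...,1],w[...,2]
print([(np.round(d['point'],3).tolist(),round(d['confidence'],2)) for d in cams.boxes_of(p,'socket1')])
m=(abs(x-.49)<.12)&(y>-.2)&(y<.1)&(z>.049)&(z<.058); print('rim',rect(w,m))
m=(abs(x-.485)<.07)&(y>-.13)&(y<.15)&(z>.02)&(z<.3)&(p['pixels'].min(2)>150)
print(m.sum(),'white top pts',w[m][np.argsort(-z[m])[:40:8]].round(3).tolist())
u=p['pixels'][130:270,250:420];cv2.imwrite('pics/z19.png',cv2.resize(u[:,:,::-1],None,fx=4,fy=4))
E
```

```text
t: 40.67
tcp_pos: [0.491, -0.1093, 0.1091]
eef_rot: [-0.163, 3.137, 0.0]
contact_force: [0.3, 2.7, -3.2]
grip_width: 0.0151
grip_force: 15.0
[([0.466, -0.064, 0.092], 0.59), ([0.515, -0.067, 0.082], 0.53), ([0.463, -0.083, 0.067], 0.53)]
rim (591, array([492.2, -36.9]), array([170.9, 150.9]), 6.6)
593 white top pts [[0.431, -0.007, 0.182], [0.463, -0.004, 0.181], [0.431, -0.005, 0.18], [0.509, 0.002, 0.18], [0.521, 0.003, 0.18]]
```

```bash
python3 -m creep '[[1,-1,6,0,0],[1,-1,6,0,0],[1,-1,6,0,0],[1,-1,6,0,0],[1,0,0,0,0]]' 25
python3 - <<'E'
from m import *
p=shot('scene'); w=cloud(p); x,y,z=w[...,0],w[...,1],w[...,2]
print([(np.round(d['point'],3).tolist(),round(d['confidence'],2)) for d in cams.boxes_of(p,'socket1')])
m=(abs(x-.49)<.12)&(y>-.2)&(y<.1)&(z>.049)&(z<.058); print('rim',rect(w,m))
m=(abs(x-.485)<.07)&(y>-.13)&(y<.15)&(z>.02)&(z<.3)&(p['pixels'].min(2)>150)
print(m.sum(),'white top pts',w[m][np.argsort(-z[m])[:40:8]].round(3).tolist())
u=p['pixels'][130:270,250:420];cv2.imwrite('pics/z20.png',cv2.resize(u[:,:,::-1],None,fx=4,fy=4))
E
```

```text
t: 41.18
tcp_pos: [0.4867, -0.084, 0.1084]
eef_rot: [0.165, -3.137, -0.001]
contact_force: [-0.1, 0.8, -2.2]
grip_width: 0.0144
grip_force: 25.0
[([0.462, -0.053, 0.072], 0.71), ([0.53, -0.069, 0.04], 0.5), ([0.518, -0.06, 0.056], 0.47), ([0.501, -0.088, 0.037], 0.44), ([0.462, -0.074, 0.048], 0.38)]
rim (606, array([491. , -37.4]), array([169.1, 151.4]), 6.5)
631 white top pts [[0.524, 0.031, 0.179], [0.501, 0.028, 0.177], [0.458, 0.021, 0.177], [0.425, 0.023, 0.176], [0.483, 0.024, 0.176]]
```

```bash
python3 -m creep '[[1,-1,6,1,0],[1,-1,6,1,0],[1,-1,6,1,0],[1,-1,6,1,0],[1,0,0,0,0]]' 25
python3 -m creep '[[1,-1,5,3,0],[1,0,3,5,0],[1,0,0,8,0],[1,0,0,8,0],[1,0,0,0,0]]' 25
python3 - <<'E'
from m import *
p=shot('scene'); w=cloud(p); x,y,z=w[...,0],w[...,1],w[...,2]
print([(np.round(d['point'],3).tolist(),round(d['confidence'],2)) for d in cams.boxes_of(p,'socket1')])
m=(abs(x-.49)<.12)&(y>-.2)&(y<.1)&(z>.049)&(z<.058); print('rim',rect(w,m))
m=(abs(x-.485)<.07)&(y>-.13)&(y<.15)&(z>.02)&(z<.3)&(p['pixels'].min(2)>150)
print(m.sum(),'white top pts',w[m][np.argsort(-z[m])[:40:8]].round(3).tolist())
u=p['pixels'][130:270,250:420];cv2.imwrite('pics/z21.png',cv2.resize(u[:,:,::-1],None,fx=4,fy=4))
E
```

```text
t: 41.7
tcp_pos: [0.4828, -0.06, 0.1126]
eef_rot: [-0.165, 3.137, 0.001]
contact_force: [0.2, 0.1, -1.2]
grip_width: 0.0143
grip_force: 25.0
t: 42.12
tcp_pos: [0.4828, -0.0537, 0.1383]
eef_rot: [-0.162, 3.135, 0.0]
contact_force: [0.6, 0.0, -1.0]
grip_width: 0.0148
grip_force: 25.0
[([0.755, -0.198, 0.014], 0.71), ([0.505, -0.048, 0.047], 0.46), ([0.474, -0.068, 0.034], 0.39), ([0.477, -0.332, 0.114], 0.28)]
rim (606, array([492. , -37.1]), array([167.2, 151.4]), 6.3)
628 white top pts [[0.504, -0.019, 0.256], [0.491, 0.057, 0.208], [0.418, 0.048, 0.207], [0.503, 0.058, 0.207], [0.479, 0.054, 0.207]]
```

```bash
python3 -m creep '[[1,0,0,10,0],[1,0,0,15,0],[1,0,0,20,0],[1,0,0,20,0],[1,0,0,10,0]]' 25
python3 -m creep '[[1,0,10,0,0],[1,8,20,0,0],[1,10,30,0,0],[1,10,30,0,0],[1,10,30,0,0]]' 25
python3 -m creep '[[1,10,30,0,0],[1,10,30,0,0],[1,5,20,0,0],[1,0,10,0,0],[1,0,0,0,0]]' 25
python3 - <<'E'
from m import *
for n in ['top','scene']:
    p=shot(n,n+'22.png'); w=cloud(p); x,y,z=w[...,0],w[...,1],w[...,2]
    print([(np.round(d['point'],3).tolist(),round(d['confidence'],2)) for d in cams.boxes_of(p,'socket1')])
    m=(abs(x-.49)<.12)&(y>-.2)&(y<.06)&(z>.049)&(z<.058); print('rim',rect(w,m))
    m=(y>.1)&(y<.4)&(x>.4)&(x<.75)&(z>.11)&(z<.36)&(p['pixels'].min(2)>150)
    print(m.sum(),w[m][np.argsort(-z[m])[:60:8]].round(3).tolist())
print(loose('scene'))
p=shot('top');u=p['pixels'][250:370,280:390];cv2.imwrite('pics/z22.png',cv2.resize(u[:,:,::-1],None,fx=5,fy=5))
print(ctrl.get_state()['tcp_pos'])
E
```

```text
t: 42.63
tcp_pos: [0.4824, -0.0539, 0.2138]
eef_rot: [-0.162, 3.136, 0.0]
contact_force: [0.8, -0.4, -1.6]
grip_width: 0.0147
grip_force: 25.0
t: 43.05
tcp_pos: [0.5194, 0.0686, 0.2104]
eef_rot: [0.162, -3.136, -0.0]
contact_force: [1.0, -0.3, -1.9]
grip_width: 0.0143
grip_force: 25.0
t: 43.47
tcp_pos: [0.5439, 0.1592, 0.21]
eef_rot: [0.168, -3.135, 0.001]
contact_force: [0.7, -0.4, -2.0]
grip_width: 0.0143
grip_force: 25.0
[([0.472, -0.064, 0.033], 0.6), ([0.505, -0.03, 0.022], 0.55), ([0.524, -0.052, 0.028], 0.55), ([0.502, -0.074, 0.03], 0.54), ([0.45, -0.085, 0.024], 0.46), ([0.442, -0.061, 0.031], 0.46)]
rim (676, array([491.8, -35.4]), array([165.4, 150. ]), 6.3)
231 [[0.603, 0.165, 0.249], [0.605, 0.165, 0.246], [0.605, 0.162, 0.245], [0.605, 0.167, 0.245], [0.602, 0.167, 0.244], [0.601, 0.169, 0.243], [0.604, 0.171, 0.243], [0.603, 0.172, 0.243]]
[([0.511, -0.025, 0.031], 0.72), ([0.528, -0.049, 0.026], 0.69), ([0.463, -0.031, 0.03], 0.56), ([0.444, -0.061, 0.032], 0.52), ([0.508, -0.077, 0.03], 0.42)]
rim (620, array([489. , -37.3]), array([175.8, 151. ]), 6.3)
901 [[0.565, 0.2, 0.327], [0.564, 0.203, 0.325], [0.554, 0.265, 0.28], [0.497, 0.26, 0.279], [0.517, 0.262, 0.278], [0.569, 0.266, 0.278], [0.499, 0.26, 0.278], [0.527, 0.263, 0.278]]
[]
[0.54470582 0.15523654 0.21156124]
```

```bash
python3 -m creep '[[1,10,-10,0,-2],[1,15,-15,0,-3],[1,15,-15,0,-3.5],[1,9,-15,0,0],[1,0,0,0,0]]' 25
python3 -m creep '[[1,0,0,-15,0],[1,0,0,-25,0],[1,0,0,-25,0],[1,0,0,-15,0],[1,0,0,-5,0]]'
python3 -m creep '[[1,0,0,0,0],[1,0,0,0,0],[1,0,0,-3,0],[1,0,0,0,0],[1,0,0,0,0]]'
python3 - <<'E'
from m import *
p=shot('scene'); w=cloud(p); x,y,z=w[...,0],w[...,1],w[...,2]
m=(y>.08)&(y<.4)&(x>.5)&(x<.68)&(z>.001)&(z<.25)&(p['pixels'].min(2)>140)
q=w[m];print(m.sum(),q[np.argsort(-q[:,2])[:60:10]].round(3).tolist(),q[np.argsort(q[:,2])[:60:10]].round(3).tolist())
for i in range(2): shot('wrist'); s=ctrl.get_state();print(s['tcp_pos'],s['contact_force'],s['eef_rot'])
E
```

```text
t: 44.18
tcp_pos: [0.596, 0.0965, 0.2116]
eef_rot: [0.082, 3.139, -0.003]
contact_force: [-0.1, -0.1, -1.9]
grip_width: 0.0144
grip_force: 25.0
t: 44.6
tcp_pos: [0.5929, 0.1003, 0.124]
eef_rot: [-0.074, -3.138, 0.002]
contact_force: [-0.3, 0.2, -1.3]
grip_width: 0.0149
grip_force: 25.0
t: 45.02
tcp_pos: [0.5941, 0.1016, 0.1241]
eef_rot: [0.07, 3.14, 0.001]
contact_force: [0.2, -0.1, -1.8]
grip_width: 0.0148
grip_force: 25.0
1338 [[0.62, 0.13, 0.242], [0.581, 0.211, 0.194], [0.647, 0.208, 0.193], [0.578, 0.21, 0.192], [0.624, 0.209, 0.192], [0.59, 0.21, 0.192]] [[0.575, 0.118, 0.031], [0.601, 0.119, 0.036], [0.563, 0.123, 0.038], [0.559, 0.124, 0.041], [0.557, 0.129, 0.046], [0.552, 0.133, 0.053]]
[0.59404677 0.10163409 0.12396383] [-0.62357831  0.74370411 -2.51117937] [7.01409733e-02 3.14019163e+00 4.84409229e-04]
[0.59398422 0.1016069  0.12387519] [-0.48685826  0.62436992 -1.61570652] [7.00913459e-02 3.14035105e+00 3.60946211e-04]
```

```bash
python3 -m creep '[[1,0,0,-5,0],[1,0,0,-5,0],[1,0,0,-3,0],[1,0,0,0,0]]' 25
python3 -m creep '[[1,0,0,-2,0],[1,0,0,-2,0],[1,0,0,0,0]]'
python3 -m creep '[[1,0,0,-2,0],[1,0,0,-2,0],[1,0,0,0,0]]'
```

```text
t: 45.5
tcp_pos: [0.5933, 0.1014, 0.1094]
eef_rot: [-0.07, -3.139, 0.001]
contact_force: [0.2, -0.5, -1.8]
grip_width: 0.0146
grip_force: 25.0
t: 45.75
tcp_pos: [0.5937, 0.1015, 0.1061]
eef_rot: [-0.07, -3.14, 0.0]
contact_force: [-0.2, -0.7, -2.3]
grip_width: 0.0144
grip_force: 25.0
t: 46.0
tcp_pos: [0.5937, 0.1015, 0.1021]
eef_rot: [-0.07, -3.14, 0.0]
contact_force: [0.0, -0.3, -2.2]
grip_width: 0.0146
grip_force: 25.0
```

```bash
python3 -m creep '[[1,0,0,-2,0],[1,0,0,-2,0],[1,0,0,0,0]]' 25
python3 -m creep '[[1,0,0,-2,0],[1,0,0,-2,0],[1,0,0,0,0]]'
python3 - <<'E'
from m import *
p=shot('scene'); w=cloud(p); x,y,z=w[...,0],w[...,1],w[...,2]
m=(y>.08)&(y<.4)&(x>.5)&(x<.68)&(z>.001)&(z<.22)&(p['pixels'].min(2)>140)
q=w[m];print(m.sum(),q[np.argsort(-q[:,2])[:60:10]].round(3).tolist(),q[np.argsort(q[:,2])[:60:10]].round(3).tolist())
E
```

```text
t: 46.25
tcp_pos: [0.594, 0.1015, 0.0984]
eef_rot: [0.07, 3.141, -0.0]
contact_force: [-0.5, -0.4, -0.7]
grip_width: 0.0142
grip_force: 25.0
t: 46.5
tcp_pos: [0.5953, 0.101, 0.0962]
eef_rot: [0.071, 3.138, 0.001]
contact_force: [-2.8, -3.6, 21.0]
grip_width: 0.0148
grip_force: 25.0
1299 [[0.624, 0.155, 0.213], [0.566, 0.211, 0.168], [0.647, 0.207, 0.167], [0.632, 0.208, 0.166], [0.626, 0.208, 0.166], [0.551, 0.212, 0.166]] [[0.543, 0.08, 0.003], [0.557, 0.12, 0.008], [0.582, 0.121, 0.011], [0.563, 0.124, 0.015], [0.564, 0.126, 0.019], [0.549, 0.131, 0.025]]
```

```bash
python3 -m creep '[[1,0,0,2,0],[1,0,0,0,0],[1,0,10,3,0],[1,0,10,1,0],[1,0,10,0,0]]' 8
python3 -m creep '[[1,1,10,0,0],[1,0,10,-1,0],[1,1,10,-2,0],[1,0,10,-3,0],[1,0,0,0,0]]' 8
python3 - <<'E'
from m import *
p=shot('scene'); w=cloud(p); x,y,z=w[...,0],w[...,1],w[...,2]
m=(y>.08)&(y<.4)&(x>.5)&(x<.68)&(z>.001)&(z<.20)&(p['pixels'].min(2)>140)
q=w[m];print(m.sum(),q[np.argsort(-q[:,2])[:60:10]].round(3).tolist(),q[np.argsort(q[:,2])[:60:10]].round(3).tolist())
E
```

```text
t: 46.97
tcp_pos: [0.5938, 0.1332, 0.1006]
eef_rot: [0.069, 3.141, 0.001]
contact_force: [-0.0, 1.2, -2.0]
grip_width: 0.0145
grip_force: 8.0
t: 47.38
tcp_pos: [0.5953, 0.1744, 0.0935]
eef_rot: [-0.066, -3.14, -0.0]
contact_force: [-0.3, 0.1, -1.9]
grip_width: 0.0116
grip_force: 8.0
1372 [[0.648, 0.172, 0.126], [0.648, 0.17, 0.125], [0.649, 0.167, 0.124], [0.655, 0.169, 0.124], [0.641, 0.166, 0.123], [0.638, 0.171, 0.122]] [[0.502, 0.182, 0.001], [0.584, 0.244, 0.032], [0.576, 0.182, 0.033], [0.551, 0.246, 0.033], [0.584, 0.185, 0.033], [0.636, 0.222, 0.033]]
```

Run:
```python
from m import *
def mat(img,p):
    h=cv2.cvtColor(img,cv2.COLOR_BGR2HSV); m=((h[...,0]>5)&(h[...,0]<22)&(h[...,1]>80)).astype(np.uint8)
    f=240/np.tan(np.radians(p['vfov'])/2);v,u=np.mgrid[0:480,0:640]
    d=np.stack([(u-p['cx'])/f,(v-p['cy'])/f,np.ones_like(u,float)],-1)@rot(p).T
    o=np.array(p['origin']);t=(.003-o[2])/d[...,2];X=o+t[...,None]*d
    m&=(np.hypot(X[...,0]-.6,X[...,1]-.225)<.15).astype(np.uint8)
    m=cv2.morphologyEx(m,cv2.MORPH_OPEN,np.ones((3,3)))
    return rect(X,m>0)
p=shot('scene'); print('scene bare',mat(cv2.imread('pics/s12.png'),p))
p=shot('top','t30.png'); print('top early',mat(cv2.imread('pics/top0.png'),p),mat(cv2.imread('pics/top6.png'),p))
s=ctrl.get_state();print(s['tcp_pos'],s['eef_rot'])
```

```text
scene bare (6769, array([599.6, 224.5]), array([229.4, 149.5]), 87.7)
top early (2437, array([599.5, 224.3]), array([228.9, 148.9]), 87.6) (2449, array([599.5, 224.3]), array([228.9, 148.9]), 87.6)
[0.59572827 0.17111455 0.09429565] [-7.03853756e-02 -3.14051194e+00  8.83049748e-04]
```

```bash
python3 -m creep '[[1,1,8,0,0],[1,1,14,0,0],[1,1,16,0,0],[1,1,10,0,0],[1,0,5,0,0]]' 20
python3 -m creep '[[1,0,0,-6,0],[1,0,0,-6,0],[1,0,0,-5,0],[1,0,0,-3,0],[1,0,0,0,0]]'
python3 - <<'E'
from m import *
for n in['scene','top']:
    p=shot(n); w=cloud(p); x,y,z=w[...,0],w[...,1],w[...,2]
    h=p['pixels'].min(2)
    m=(abs(x-.6)<.05)&(abs(y-.225)<.08)&(z<.04)&(z>-.002)&(h>140); print(np.nanmedian(z[m]))
    m=(np.hypot(x-.6,y-.225)<.13)&(z>.07)&(z<.105)&(h>140); print('bar',rect(w,m),np.nanmedian(z[m]))
s=ctrl.get_state();print(s['tcp_pos'],s['contact_force'])
E
```

```text
t: 47.95
tcp_pos: [0.5997, 0.2277, 0.0943]
eef_rot: [-0.066, -3.141, -0.001]
contact_force: [-0.7, -0.2, -2.2]
grip_width: 0.0118
grip_force: 20.0
t: 48.37
tcp_pos: [0.5994, 0.2236, 0.0734]
eef_rot: [-0.072, -3.14, 0.002]
contact_force: [-0.1, 0.1, -1.2]
grip_width: 0.0118
grip_force: 20.0
0.015463233779955676
bar (46, array([602.6, 229.2]), array([ 22.6, 112.5]), 86.0) 0.10357371964207118
0.014679678375556393
bar (111, array([599.9, 224.6]), array([ 12.7, 120.7]), 87.3) 0.10303166891480009
[0.59988237 0.22394442 0.07435137] [ 0.80342881  0.32412106 -2.7855911 ]
```

```bash
python3 -m creep '[[1,0,0,-4,0],[1,0,0,-3,0],[1,0,0,-1,0],[1,0,0,-1,0],[1,0,0,0,0]]' 20
python3 -m creep '[[0.6,0,0,0,0],[0.4,0,0,0,0],[0.2,0,0,0,0],[0.2,0,0,0,0],[0.2,0,0,0,0]]'
python3 -m creep '[[0.2,0,0,10,0],[0.2,0,0,30,0],[0.2,0,0,40,0],[0.2,0,0,20,0],[0.5,0,0,0,0]]'
python3 -m creep '[[1,-30,-25,0,0],[1,-35,-30,0,0],[1,-35,-30,0,0],[1,0,-10,0,0],[1,0,0,0,0]]'
python3 - <<'E'
from m import *
for n in['scene','top']:
    p=shot(n,n+'31.png'); w=cloud(p); x,y,z=w[...,0],w[...,1],w[...,2]
    h=p['pixels'].min(2)
    m=(abs(x-.6)<.05)&(abs(y-.225)<.08)&(z<.04)&(z>-.002)&(h>140); A=np.c_[x[m],y[m],np.ones(m.sum())];print('floor z',np.nanmedian(z[m]),np.linalg.lstsq(A,z[m],rcond=None)[0][:2])
    m=(np.hypot(x-.6,y-.225)<.13)&(z>.08)&(z<.105); print('bar',rect(w,m),np.nanmedian(z[m]))
    m=(np.hypot(x-.6,y-.225)<.13)&(z>.016)&(z<.024); print('wall',rect(w,m))
    m=(abs(x-.49)<.12)&(y>-.2)&(y<.06)&(z>.049)&(z<.058); print('rim',rect(w,m))
    print([(np.round(d['point'],3).tolist(),round(d['confidence'],2)) for d in cams.boxes_of(p,'socket1')])
s=ctrl.get_state();print(s['tcp_pos'],s['contact_force'],s['grip_width'])
E
```

```text
t: 48.88
tcp_pos: [0.5997, 0.2245, 0.0652]
eef_rot: [-0.07, -3.14, 0.0]
contact_force: [0.6, 0.8, -1.8]
grip_width: 0.0119
grip_force: 20.0
t: 49.3
tcp_pos: [0.5999, 0.2245, 0.0656]
eef_rot: [0.07, 3.141, 0.0]
contact_force: [0.7, -0.3, -0.0]
grip_width: 0.0371
grip_force: 0.0
t: 49.72
tcp_pos: [0.6023, 0.2251, 0.1713]
eef_rot: [0.071, 3.135, 0.006]
contact_force: [0.7, -0.4, 0.4]
grip_width: 0.0339
grip_force: 0.0
t: 50.13
tcp_pos: [0.5053, 0.1329, 0.1662]
eef_rot: [-0.074, -3.141, -0.002]
contact_force: [0.8, -0.6, 0.7]
grip_width: 0.0017
grip_force: 0.0
floor z 0.00649656323982617 [ 0.01617224 -0.00508297]
bar (371, array([598.1, 223.6]), array([ 12.2, 124.4]), 87.3) 0.09541307543129851
wall (517, array([600.8, 223.7]), array([185.5, 119.5]), 87.6)
rim (640, array([488.8, -37.6]), array([175.4, 151.3]), 6.1)
[([0.51, -0.077, 0.029], 0.73), ([0.443, -0.06, 0.029], 0.69), ([0.528, -0.045, 0.023], 0.58), ([0.508, -0.025, 0.027], 0.49), ([0.459, -0.087, 0.024], 0.48), ([0.464, -0.029, 0.03], 0.47)]
floor z 0.004931928488589754 [ 0.01245037 -0.0047536 ]
bar (207, array([634. , 223.7]), array([12.8, 51.3]), 87.2) 0.09339268545602764
wall (225, array([603.4, 225. ]), array([190.2, 111.4]), 84.4)
rim (679, array([487.8, -35.9]), array([173.3, 150.4]), 6.2)
[([0.455, -0.028, 0.028], 0.73), ([0.526, -0.05, 0.027], 0.73), ([0.503, -0.074, 0.028], 0.66), ([0.504, -0.03, 0.023], 0.6), ([0.475, -0.062, 0.034], 0.55), ([0.44, -0.06, 0.031], 0.46), ([0.451, -0.088, 0.029], 0.44)]
[0.50728515 0.13632924 0.1656442 ] [-0.01485947  0.5143172  -0.30570562] 0.0003513515936372201
```

```bash
python3 -m creep '[[1,-10,-30,0,4],[1,-10,-30,0,4.5],[1,-8,-14,0,0],[1,0,0,-40,0],[1,0,0,-40,0]]' 20
python3 -m creep '[[1,0,0,-40,0],[1,0,0,-15,0],[1,0,0,-7,0],[1,0,0,0,0]]'
python3 -m creep '[[1,0,-5,0,0],[1,0,-5,0,0],[1,1,-5,0,0],[1,1,-4,0,0],[1,0,0,0,0]]'
python3 - <<'E'
from m import *
for n in['scene','top']:
    p=shot(n); w=cloud(p); x,y,z=w[...,0],w[...,1],w[...,2]
    m=(abs(x-.49)<.12)&(y>-.2)&(y<.06)&(z>.049)&(z<.058); print('rim',rect(w,m))
s=ctrl.get_state();print(s['tcp_pos'],s['contact_force'])
E
```

```text
t: 50.75
tcp_pos: [0.4807, 0.0617, 0.0863]
eef_rot: [-0.16, 3.132, 0.003]
contact_force: [1.3, 2.1, -1.3]
grip_width: 0.0002
grip_force: 0.0
t: 51.08
tcp_pos: [0.4782, 0.0614, 0.0221]
eef_rot: [0.162, -3.135, 0.002]
contact_force: [-0.1, -0.5, 0.3]
grip_width: 0.0005
grip_force: 0.0
t: 51.5
tcp_pos: [0.4814, 0.0418, 0.0245]
eef_rot: [-0.161, 3.136, 0.001]
contact_force: [-0.3, 0.5, -0.2]
grip_width: 0.0002
grip_force: 0.0
rim (482, array([491.4, -33.9]), array([168.6, 176.6]), 5.6)
rim (500, array([488.7, -44.9]), array([174.4, 149.9]), 5.9)
[0.48095871 0.04199407 0.02401874] [-0.77346659 -0.60044353  0.49485322]
```

```bash
python3 -m creep '[[1,0,-4,0,0],[1,0,-4,0,0],[1,1,-4,0,0],[1,0,-1,0,0],[1,0,0,0,0]]'
python3 -m creep '[[1,0,8,0,0],[1,0,10,0,0],[1,0,5,30,0],[1,0,0,40,0],[1,0,0,40,0]]'
python3 -m creep '[[1,0,0,30,0],[1,0,0,20,0],[1,0,0,0,0],[1,0,0,0,0]]'
python3 - <<'E'
from m import *
for n in['scene','top']:
    p=shot(n); w=cloud(p); x,y,z=w[...,0],w[...,1],w[...,2]
    m=(abs(x-.49)<.12)&(y>-.2)&(y<.06)&(z>.049)&(z<.058); print('rim',rect(w,m))
for i in range(2):shot('wrist');s=ctrl.get_state();print(s['tcp_pos'],s['contact_force'])
E
```

```text
t: 52.02
tcp_pos: [0.4818, 0.0293, 0.0237]
eef_rot: [-0.163, 3.137, 0.0]
contact_force: [1.0, 1.3, 1.1]
grip_width: 0.0006
grip_force: 0.9
t: 52.43
tcp_pos: [0.4805, 0.0529, 0.134]
eef_rot: [0.164, -3.135, 0.003]
contact_force: [1.1, 0.8, 0.6]
grip_width: 0.0003
grip_force: 0.0
t: 52.77
tcp_pos: [0.4819, 0.0535, 0.1842]
eef_rot: [-0.165, 3.135, 0.002]
contact_force: [-1.1, -0.4, 0.1]
grip_width: 0.0003
grip_force: 0.0
rim (640, array([492.1, -58.5]), array([173.7, 151.3]), 6.2)
rim (534, array([493.8, -56.7]), array([166.4, 150. ]), 6.1)
[0.48082554 0.05259336 0.18240499] [-0.49806204 -0.4775738  -0.87733252]
[0.48089393 0.05238096 0.18237793] [-0.03123698  0.3260381  -0.59803021]
```

```bash
python3 -m creep '[[1,7,-30,10,0],[1,8,-38,10,0],[1,8,-38,2,0],[1,8,-38,0,0],[1,8,-38,0,0]]'
python3 -m creep '[[1,8,-38,0,0],[1,8,-38,0,0],[1,8,-38,0,0],[1,8,-38,0,0],[1,8,-38,0,0]]'
python3 -m creep '[[1,4,-30,0,0],[1,0,0,0,0],[1,0,0,0,0],[1,0,0,0,0]]'
python3 -c "
from h import *
for i in range(2):shot('wrist');s=ctrl.get_state();print(s['tcp_pos'],s['contact_force'])"
```

```text
t: 53.38
tcp_pos: [0.5204, -0.1314, 0.2049]
eef_rot: [0.163, -3.136, 0.0]
contact_force: [0.9, 1.2, -0.5]
grip_width: 0.0006
grip_force: 0.0
t: 53.8
tcp_pos: [0.5603, -0.3215, 0.204]
eef_rot: [0.163, -3.135, -0.001]
contact_force: [0.3, -0.5, 0.3]
grip_width: 0.0002
grip_force: 0.0
t: 54.13
tcp_pos: [0.5641, -0.3491, 0.2042]
eef_rot: [0.162, -3.135, -0.001]
contact_force: [0.3, 0.1, -0.3]
grip_width: 0.0004
grip_force: 0.0
[ 0.56451034 -0.34847321  0.20455812] [-0.12673188  0.80644881 -0.4700256 ]
[ 0.56471998 -0.34820604  0.2048811 ] [0.18018264 1.02347084 0.53125325]
```

```bash
python3 -m creep '[[1,0,0,-25,0],[1,0,0,-20,0],[1,0,0,-10,0],[1,0,0,-5,0],[1,0,0,0,0]]'
python3 -m creep '[[1,0,0,-3,0],[1,0,0,-3,0],[1,0,0,-3,0],[1,0,0,-2,0],[1,0,0,0,0]]'
```

```text
t: 54.65
tcp_pos: [0.5645, -0.3488, 0.1449]
eef_rot: [0.164, -3.136, -0.001]
contact_force: [-0.0, 0.1, 0.3]
grip_width: 0.0006
grip_force: 0.0
t: 55.07
tcp_pos: [0.5651, -0.3499, 0.1347]
eef_rot: [-0.163, 3.136, -0.001]
contact_force: [1.8, 0.2, 4.9]
grip_width: 0.0003
grip_force: 2.2
```

```bash
python3 -m creep '[[1,0,0,-2,0],[1,0,0,-1,0],[1,0,0,-1,0],[1,0,0,0,0]]'
python3 -m creep '[[1,0,0,-1,0],[1,0,0,0,0]]'
python3 -m creep '[[1,0,0,-1,0],[1,0,0,0,0]]'
```

```text
t: 55.4
tcp_pos: [0.5651, -0.35, 0.1313]
eef_rot: [-0.163, 3.136, -0.001]
contact_force: [1.5, 1.6, 9.5]
grip_width: 0.0006
grip_force: 4.6
t: 55.57
tcp_pos: [0.5652, -0.35, 0.1311]
eef_rot: [-0.163, 3.135, -0.0]
contact_force: [-1.4, 4.2, 19.7]
grip_width: 0.0006
grip_force: 10.1
t: 55.73
tcp_pos: [0.5653, -0.3501, 0.1309]
eef_rot: [-0.162, 3.135, -0.0]
contact_force: [-5.4, 7.1, 31.7]
grip_width: 0.0001
grip_force: 15.5
```

```bash
python3 -m creep '[[1,0,0,10,0],[1,0,0,30,0],[1,0,0,35,0],[1,0,30,0,0],[1,0,40,0,0]]'
python3 -m creep '[[1,0,40,0,0],[1,-10,40,0,0],[1,-10,40,0,0],[1,-10,40,0,0],[1,0,0,0,0]]'
python3 -m creep '[[1,-10,40,0,0],[1,-10,40,0,0],[1,-10,20,0,0],[1,0,0,0,0],[1,0,0,0,0]]'
python3 - <<'E'
from m import *
for n in['scene','top']:
    p=shot(n,n+'40.png'); w=cloud(p); x,y,z=w[...,0],w[...,1],w[...,2];g=p['pixels'].max(2)
    for l in['socket1','piggy','cup','driver','tape','padlock','tray','tin']: print(l,[(np.round(d['point'],3).tolist(),round(d['confidence'],2)) for d in cams.boxes_of(p,l) if d['confidence']>.4])
    reg=(np.hypot(x-.474,y+.336)<.02)&(z>.098)&(z<.13)&(g<75)
    print('ball',np.nanmean(w[reg],0))
E
```

```text
t: 56.15
tcp_pos: [0.564, -0.2828, 0.2053]
eef_rot: [-0.154, 3.136, -0.004]
contact_force: [1.0, 0.4, -0.1]
grip_width: 0.0003
grip_force: 0.0
t: 56.57
tcp_pos: [0.5332, -0.1117, 0.2028]
eef_rot: [0.175, -3.135, -0.005]
contact_force: [1.6, -0.0, -0.1]
grip_width: 0.0002
grip_force: 0.0
t: 56.98
tcp_pos: [0.5041, -0.0187, 0.2035]
eef_rot: [0.167, -3.137, -0.001]
contact_force: [0.6, -0.3, -0.5]
grip_width: 0.0001
grip_force: 0.0
socket1 [([0.466, -0.052, 0.031], 0.63), ([0.46, -0.107, 0.029], 0.56), ([0.532, -0.068, 0.024], 0.55), ([0.511, -0.047, 0.024], 0.46), ([0.51, -0.095, 0.029], 0.45)]
piggy [([0.791, 0.192, 0.086], 0.59)]
cup [([0.453, 0.355, 0.063], 0.67), ([0.512, -0.046, 0.028], 0.61)]
driver [([0.47, -0.222, 0.02], 0.56)]
tape [([0.76, -0.039, 0.015], 0.94)]
padlock [([0.755, -0.201, 0.016], 0.71)]
tray [([0.597, 0.232, 0.01], 0.67)]
tin [([0.49, -0.044, 0.018], 0.8)]
ball [ 0.47728957 -0.33368947  0.11571964]
socket1 []
piggy [([0.767, 0.178, 0.091], 0.76)]
cup [([0.441, 0.371, 0.057], 0.94)]
driver [([0.463, -0.222, 0.022], 0.76)]
tape [([0.753, -0.037, 0.017], 0.68)]
padlock [([0.748, -0.2, 0.018], 0.88)]
tray [([0.6, 0.222, 0.005], 0.68)]
tin [([0.582, -0.107, 0.058], 0.54)]
ball [ 0.4741283  -0.33306156  0.11770226]
```

View pics/scene40.png

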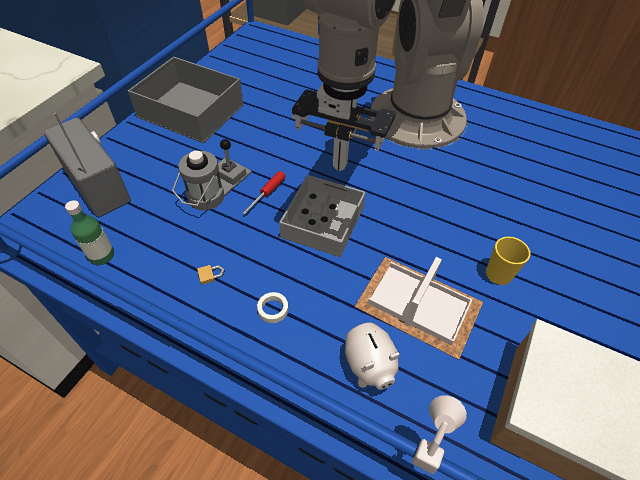

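The last picture shows the tray empty and flat on the mat, the sockets in the tin, the lever upright and the bystanders where they were. I'm handing in.

```bash
python3 -c "
from bench import ctrl
print(ctrl.hand_in())"
```

```text
the job is handed in; nothing more can be done
None
```

The job is handed in: the lantern was switched on and off again with its lever left upright, all seven sockets are in the tin, and the empty tray is flat on the middle of its mat; the tin slid about 2 cm during the pour, and I pushed it back to within a few millimetres.

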